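# Load filter tiers on the splined spindle of a purge stage

### The job

Load the purge stage: pull up the red index knob, slide the carriage out from under the clear hood to its loading notch, let the plunger snap home there, and put the yellow dust cap from the spindle in the steel dish. Fit every blue filter tier from the bench, hub up, onto the splined spindle, turning each until the splines line up so that it slides down fully home, flush on the flange or on the tier below. Then pull the knob again, slide the carriage back under the hood and let the plunger snap home in the purge notch, leaving the canister, the petri dishes and the wrench where they are.

Things in the scene. Friction and masses are not known exactly. Their poses are not given: they have to be found in the camera images.
- tier_a_hub (a point): centre of the 36 x 36 x 16 mm square aluminium hub of a filter tier (8 mm over its underside): blue plate 112 mm dia., 4 mm thick, level with the hub's underside; 160 g. Lies hub up on the bench. z up; x, y square to the hub's flat sides, white ticks show them. Through bore with four grooves 8.5 mm wide along +-x, +-y, 29 mm across their bottoms, 19.4 mm bore between. Same every quarter turn. May be absent
- tier_b_hub (a point): hub centre of another filter tier just like tier_a. Four white 25 mm filters in black rims lie on each plate's diagonals (45 degrees from x and y), 40 mm from the centre, leaving room for fingers on the hub's flat sides. May be absent
- tier_c_hub (a point): hub centre of another filter tier just like tier_a. May be absent
- tier_d_hub (a point): hub centre of another filter tier just like tier_a. May be absent
- spindle_seat (a point): centre of the spindle's 60 mm flange top, 54 mm over the bench, where the first tier rests; rides on the carriage, turns with the spindle (held by 0.1 N m friction). z up the shaft; x, y along its four keys. Seated tiers stack 16 mm apart: hub centres 8, 24, 40, 56 mm above this point. A tier whose grooves do not line up with the keys stays up on the keys' ends, 58 mm above it
- spindle_tip (a point): top of the splined steel shaft, 66 mm above the seat, axes as there. Core 16 mm dia.; four keys 6 mm wide reaching 13 mm from the axis (26 mm over two opposite keys), ending 8 mm below this point, their last 4 mm chamfered; above them a plain tapered nose
- cap_mid (a point): middle (half-way up) of the yellow dust cap, a plain round cup 40 mm dia., 71 mm high, upside down over the shaft and standing loosely on the flange at the start; bore 32 mm dia., 67 mm deep, so it must be lifted 67 mm to clear the shaft. z points to its closed end; 60 g
- dish_floor (a point): centre of the inner floor of the round steel parts dish, 4 mm over the bench; 126 mm across inside, 132 mm outside, straight walls 18 mm high; fixed to the bench
- index_knob (a point): centre of the red pull knob of the spring index plunger, 26 mm dia., 26 mm high (71 mm over the bench when the plunger is home). Stands on the carriage's front arm, 135 mm from the spindle axis on the robot's side, 10 mm clear above the arm's flat; pulls straight up. Its y axis points along the slide to the hood end, x across the slide away from the robot
- carriage (a joint): travel of the carriage, m: 0 in the purge notch under the hood, 0.160 in the loading notch at the open end (end stops 5 mm beyond each). Grows along the index knob's -y. About 2.5 N friction once the plunger is lifted; a notch leaves the pin 1.5 mm play either way
- plunger (a joint): lift of the index plunger, m: 0 home in a notch, 0.014 fully pulled; the pin is clear of the notches from 0.010, and rests on the bar at about 0.010 if let go between them. Spring 4.5 N at 0, 9 N fully pulled
- notch_load (a point): mouth of the loading notch (green dot near it) in the fixed index bar, 36 mm over the bench; the knob's centre is 35 mm above it when home there. Axes of the fixed stage: y along the slide to the hood end
- notch_purge (a point): mouth of the purge notch (blue dot near it), 160 mm along y from the loading notch. The clear hood, 136 x 136 mm, roof 138 mm over the bench (a small gas fitting on top), is fixed over the spindle's place there: walls 68 mm to both sides of the spindle axis, open edge 64 mm before it, facing the loading end
- canister: bystander: small steel sampling canister with a green valve knob, 112 mm in diameter and 166 mm high; origin at the centre of its underside
- dishes: bystander: stack of four glass petri dishes, 60 mm in diameter and 48 mm high; origin at the centre of its underside
- wrench: bystander: open-ended wrench, 170 mm long, lying flat; origin at the middle of its underside
There are look-alikes about, which are no part of the job. What is shaped like the part that bears dish_floor but orange or pink is not meant. What is shaped like the part that bears tier_a_hub but orange is not meant.

How it is judged:
By the outcome, as a careful person would: the job done as asked, in the order asked, and still so for the second after the job is handed in, with the robot touching nothing.
Of tier_a, tier_b, tier_c, tier_d only 3 to 4 are there at a start; the rules pass over those that are not, and their reading is None.
At some moment in a run one of tier_a, tier_b, tier_c, tier_d may be knocked a few centimetres aside while the robot is not near it.
Once in a run the grip may slacken for a moment while it holds something.
It also fails if it takes over 192 s, if anything falls off the work surface, if the arm or the gripper's body presses on something with over 40 N, if the wrist force passes 120 N, or if a joint passes its speed limit or range.

### The arm

A 6-joint arm with a two-finger parallel gripper is mounted at the origin on the work surface. World frame = base frame: x ahead of the robot, y to its left, z up, the work surface at z = 0. Lengths are in m, angles in degrees, forces in N, time in s.
With the tool pointing down it reaches from about 0.375 to 0.9 m from the base axis. Payload 3.1 kg.
Tool frame: the origin (TCP) lies at the very end of the fingers, on their centre line; the grasp point (between the pads) lies 19 mm behind it; z points along the fingers, y is the line along which they close (so a half turn about z gives the same grasp; the last joint's range is limited). The gripper opens to 87 mm and grips with 3 to 60 N. Pads are 19 mm wide; open, the fingers measure 117 mm over their backs; the gripper's body (75 mm by 190 mm) begins 51 mm behind the grasp point.
Start: joints at [65.403, 30.224, 82.088, -0, 67.689, -10.227], TCP at [0.155, 0.605, 0.223] pointing down, gripper open.
Joint ranges: [-176.69, 176.69], [-43.24, 126.21], [12.49, 139.97], [-82, 262], [0, 151.66], [-163.58, 163.58]. Speed limits (degrees/s): [159.86, 159.86, 180, 180, 180, 180].

### API

Orientations are given as a 3x3 rotation matrix whose columns are the frame's x, y, z axes.
In Python, from rig import bot gives the robot as it stands.
- The arm moves only by the tool move_arm, never from a script. Its argument "increments" is a list of rows, each an object with "xyz": the shift along the tool's x, y, z in mm, a list of three; "roll": the turn about the tool's z in rad; "grip": the opening in per cent of the stroke, from 0 (shut) to 100 (fully open). A call has 1 to 5 rows; each row shifts and turns the commanded pose from where the row before left it, along the tool's axes as they then stand; what a row does not reach is not made up. A row lasts 1/12 s, in which the tool goes at most 41.7 mm and 7.16 degrees, less where a joint would pass 70% of its speed; a pose out of reach is approached as far as the arm can. A call is refused whole if a number of a shift passes 41.7 or a number of a turn 0.125, either way. A call with a gripper value outside its range is refused whole. The fingers move at their own pace and stop on an object; the grip force is fixed at half the most. Time passes only in rows, so rows that do not move let the fingers close. It gives the time, the measured TCP pose, the force, the opening and the grip force at its end, in the units of the state.
- bot.read_state(): the state, without advancing time (a new reading comes with each control period).
- bot.capture(name): name is "scene" or "side" or "wrist"; returns (picture, depth): 420x560x3 uint8, red, green, blue; 420x560 float32, m along the optical axis (not along the pixel's ray), 0 where there is no reading.
- bot.camera_model(name): a dict with "intrinsics" (3x3 intrinsics, pixels), "D" ([k1, k2, p1, p2, k3] as OpenCV has them; the pictures are not rectified), "rvec" (rotation vector, rad) and "tvec" (3), from world to camera coordinates, as OpenCV has them; the wrist camera has in their place "tool_from_camera" (4x4, takes a point from camera to tool coordinates, whose origin is the TCP and whose axes are the flange's). Camera axes: x right, y down, z forward; pixel columns grow to the right and rows downward; lengths in m; the calibration is good to about 2 mm. A picture is of the moment at which its call begins: read the wrist's pose just before it. camera_model takes no time and is no camera call.
- bot.hand_in(): hands the job in; it is judged then, once.
Trained networks look in the newest picture that a camera, given by its name, has taken for a name from the list of things; names that differ only in an ending like _2 or _b are one class to them, and where a whole thing is asked for, a point or a joint stands for the part that bears it (a point fixed in the world has none). Each returns a list of dicts, best first, with "conf" (0 to 1); they miss things now and then, are a little off and sometimes report something else, mostly with a low value. They report only what shows in the picture. A call takes as long as a camera call. They do not tell look-alikes from the thing itself.
- bot.spot_in(label, camera): "at" ([x, y, z] in m, in the coordinates of the camera as it stood for that picture, good to about 4 mm: the middle of the surface that is visible of it).
- bot.trace(label, camera): "mask" (420x560 bool, what is visible of it).
The state is a dict: "time_s": time; "joint_positions": joint angles; "qvel": joint speeds; "tau": joint torques, N m; "position": TCP position; "tcp_rot": TCP orientation; "force": force on the tool from outside, world axes, zero at the start; "moment": the same for the moment, N m; "opening": opening from 0.0 (shut) to 1.0 (fully open); "grasp_force": force on a finger pad.
Only numpy, scipy, OpenCV 4.12 (cv2) and the standard library are available. Lean on these libraries where they do the work, as an engineer would, in place of code of your own. Each camera call takes 0.05 s, during which the arm holds its last target. There are 200 camera calls.

## Working session

There is one attempt and no reset: what is moved stays moved. The work goes in short steps, Python scripts to look and compute and a tool call to move; the robot and the scene stay as the last step left them, time stands still between calls to the robot, and variables do not carry over. Pictures are saved under pics/ and viewed, at most 14 in all, crops included, and the job is handed in when it is done.

Besides the shell and the picture viewer there is one more tool, called after "Request:" as name([rows], argument=value, ...), one row to a line, values as JSON. move_arm: Moves the arm, as the interface text tells. Its arguments: {"type":"object","properties":{"increments":{"type":"array"}},"required":["increments"]}

```bash
mkdir -p pics; ls
cat > h.py <<'E'
import numpy as np, cv2
from rig import bot
def T(cam, st=None):
    m=bot.camera_model(cam)
    if 'tool_from_camera' in m:
        st=st or bot.read_state(); W=np.eye(4); W[:3,:3]=np.array(st['tcp_rot']); W[:3,3]=st['position']
        return W@np.array(m['tool_from_camera'])
    C=np.eye(4); C[:3,:3]=cv2.Rodrigues(np.array(m['rvec'],float))[0]; C[:3,3]=np.ravel(m['tvec'])
    return np.linalg.inv(C)
def world(cam,uv,d,Tc):
    m=bot.camera_model(cam); p=cv2.undistortPoints(np.array(uv,float).reshape(-1,1,2),np.array(m['intrinsics']),np.array(m['D']))[:,0]
    d=np.ravel(d)[:,None]; P=np.hstack([p*d,d]); return P@Tc[:3,:3].T+Tc[:3,3]
def proj(cam,P,Tc):
    m=bot.camera_model(cam); C=np.linalg.inv(Tc)
    return cv2.projectPoints(np.array(P,float).reshape(-1,3),cv2.Rodrigues(C[:3,:3])[0],C[:3,3],np.array(m['intrinsics']),np.array(m['D']))[0][:,0]
def snap(cam,name=None):
    Tc=T(cam); im,d=bot.capture(cam)
    if name: cv2.imwrite('pics/'+name+'.png',im[:,:,::-1])
    return im,d,Tc
def cloud(cam,d,Tc):
    v,u=np.mgrid[0:d.shape[0],0:d.shape[1]]
    return world(cam,np.stack([u,v],-1).reshape(-1,2),d.ravel(),Tc).reshape(d.shape+(3,))
def spots(label,cam,Tc):
    return [(round(s['conf'],2),np.round((Tc@np.r_[s['at'],1])[:3],4).tolist()) for s in bot.spot_in(label,cam)]
E
python3 - <<'E'
from h import *
for c in ['scene','side']:
    im,d,Tc=snap(c,c+'0'); print(c,Tc[:3,3],Tc[:3,2])
    for l in ['tier_a_hub','spindle_tip','cap_mid','dish_floor','index_knob','canister','dishes','wrench']:
        s=spots(l,c,Tc); uv=[proj(c,[x[1]],Tc)[0].astype(int).tolist() for x in s]
        print(l,list(zip(s,uv)))
a=cv2.imread('pics/scene0.png');b=cv2.imread('pics/side0.png')
print(bot.camera_model('wrist'))
E
```

```text
pics
scene [ 1.16543697 -0.44060032  0.64898898] [-0.65081069  0.43707609 -0.62081393]
tier_a_hub [((0.96, [0.2988, 0.2166, 0.0021]), [295, 165]), ((0.95, [0.4409, -0.0808, 0.0065]), [232, 219])]
spindle_tip [((0.39, [0.6219, -0.0655, 0.0082]), [276, 259])]
cap_mid [((0.55, [0.6113, 0.2685, 0.0732]), [385, 190])]
dish_floor [((0.94, [0.824, 0.2146, 0.0045]), [431, 269]), ((0.91, [0.8523, 0.0142, 0.0063]), [374, 315]), ((0.57, [0.6235, -0.0656, 0.0076]), [277, 260]), ((0.35, [0.4376, -0.0806, 0.0061]), [232, 219])]
index_knob [((0.49, [0.4703, 0.2824, 0.0734]), [352, 164])]
canister [((0.9, [0.6965, -0.4262, 0.101]), [115, 328])]
dishes [((0.7, [0.7657, -0.1763, 0.0436]), [269, 314])]
wrench [((0.88, [0.2555, -0.3491, 0.0113]), [103, 213])]
side [ 0.38898438 -1.02653173  0.88317542] [ 0.11452619  0.77445981 -0.6221702 ]
tier_a_hub [((0.67, [0.2846, 0.2104, 0.0017]), [174, 186]), ((0.63, [0.4251, -0.0805, 0.0053]), [232, 249])]
spindle_tip [((0.48, [0.5939, 0.265, 0.0505]), [278, 153])]
cap_mid [((0.59, [0.5978, 0.2635, 0.0818]), [279, 144])]
dish_floor [((0.82, [0.8587, 0.0182, 0.0044
[... 304 characters left out ...]
 -0.1839, 0.0444]), [373, 252])]
wrench [((0.77, [0.2589, -0.3584, 0.0068]), [160, 351])]
{'intrinsics': array([[304.93396836,   0.        , 287.0785579 ],
       [  0.        , 304.93396836, 209.07178143],
       [  0.        ,   0.        ,   1.        ]]), 'D': array([-0.00141971,  0.        ,  0.        ,  0.        ,  0.        ]), 'tool_from_camera': array([[ 2.45845233e-04, -9.59907018e-01, -2.80318489e-01,
         7.65462087e-02],
       [ 9.99999937e-01,  3.07357282e-04, -1.75476097e-04,
         7.84669835e-04],
       [ 2.54598666e-04, -2.80318429e-01,  9.59907034e-01,
        -1.63142920e-01],
       [ 0.00000000e+00,  0.00000000e+00,  0.00000000e+00,
         1.00000000e+00]])}
```

View pics/scene0.png

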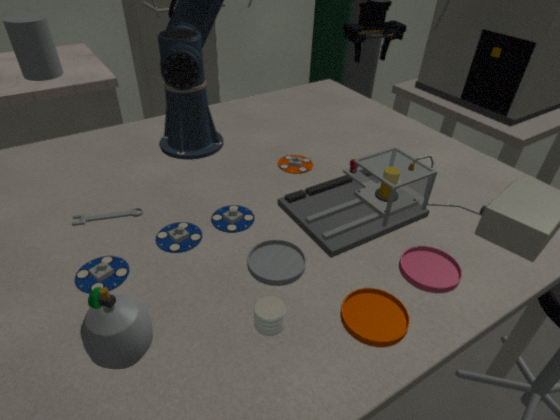

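View pics/side0.png

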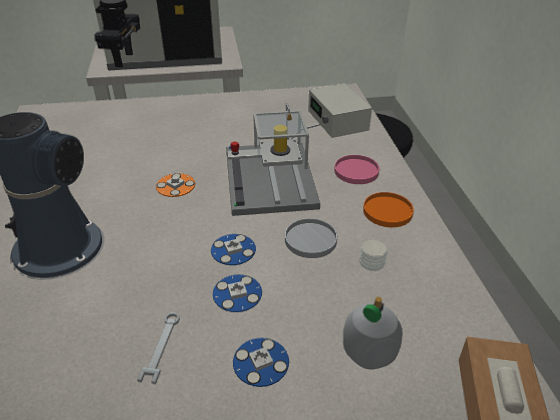

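```bash
cat >> h.py <<'E'
def yaw(st): R=np.array(st['tcp_rot']); return np.degrees(np.arctan2(R[1,0],R[0,0]))
def plan(x,y,z,yw,step=30,st=None):
    """print rows (tool-axis mm, roll rad) from the measured pose to x,y,z (m), yaw of tool x (deg)"""
    st=st or bot.read_state(); p=np.array(st['position']); R=np.array(st['tcp_rot'])
    d=(np.array([x,y,z])-p)*1000; a=np.radians((yw-yaw(st)+180)%360-180)
    n=max(1,int(np.ceil(max(np.linalg.norm(d)/step,abs(a)/0.12)))); print('from',np.round(p,4),round(yaw(st),2),'d',np.round(d,1),'turn',round(np.degrees(a),1),'n',n)
    for i in range(n):
        t=np.radians(yaw(st))+a*i/n; Rz=np.array([[np.cos(t),np.sin(t),0],[np.sin(t),-np.cos(t),0],[0,0,-1]])
        if i==0 or abs(a)>1e-3: print(np.round(Rz.T@d/n,1).tolist(),'roll',round(-a/n,4))
E
python3 - <<'E'
from h import *
st=bot.read_state(); print(np.round(st['tcp_rot'],3).tolist(),st['joint_positions'],st['opening'])
for c in ['scene','side']:
    im,d,Tc=snap(c); P=cloud(c,d,Tc); hsv=cv2.cvtColor(im,cv2.COLOR_RGB2HSV)
    m=((hsv[...,0]>100)&(hsv[...,0]<125)&(hsv[...,1]>150)&(d>0)).astype(np.uint8)
    m=cv2.morphologyEx(m,cv2.MORPH_CLOSE,np.ones((5,5)))
    n,l,s,ce=cv2.connectedComponentsWithStats(m)
    for i in range(1,n):
        if s[i,4]>200:
            q=P[(l==i)&(P[...,2]<.03)]; print(c,ce[i],s[i,4],np.round((q.min(0)+q.max(0))/2,4),np.round(q.max(0)-q.min(0),3))
    k=(hsv[...,1]>150)&((hsv[...,0]<6)|(hsv[...,0]>174))&(P[...,2]>.05)&(P[...,2]<.1)&(d>0)
    print('red',np.median(P[k],0) if k.any() else 0)
    b=(P[...,2]>.006)&(P[...,2]<.03)&(hsv[...,1]<60)&(P[...,0]>.4)&(P[...,0]<.75)&(P[...,1]>.03)&(P[...,1]<.42)
    r=cv2.minAreaRect(P[b][:,:2].astype(np.float32)); print('base',r,np.median(P[b][:,2]))
plan(.47,.20,.30,-90)
E
```

```text
[[-0.969, 0.248, -0.0], [0.248, 0.969, 0.0], [0.0, 0.0, -1.0]] [ 6.54050518e+01  3.02228451e+01  8.20862742e+01  1.69029940e-03
  6.76895304e+01 -1.02263441e+01] 1.0026903916332353Traceback (most recent call last):
  File "<stdin>", line 10, in <module>
    return umr_minimum(a, axis, None, out, keepdims, initial, where)
ValueError: zero-size array to reduction operation minimum which has no identity
```

Run:
```python
from h import *
for c in ['scene','side']:
    im,d,Tc=snap(c); P=cloud(c,d,Tc); hsv=cv2.cvtColor(im,cv2.COLOR_RGB2HSV)
    m=((hsv[...,0]>100)&(hsv[...,0]<125)&(hsv[...,1]>150)&(d>0)).astype(np.uint8)
    m=cv2.morphologyEx(m,cv2.MORPH_CLOSE,np.ones((5,5)))
    n,l,s,ce=cv2.connectedComponentsWithStats(m)
    for i in range(1,n):
        if s[i,4]>200:
            q=P[(l==i)&(P[...,2]<.03)&(P[...,2]>-.02)]
            if len(q)>100: print(c,ce[i],s[i,4],np.round((q.min(0)+q.max(0))/2,4),np.round(q.max(0)-q.min(0),3))
    k=(hsv[...,1]>150)&((hsv[...,0]<6)|(hsv[...,0]>174))&(P[...,2]>.05)&(P[...,2]<.1)&(d>0)
    print('red',np.median(P[k],0) if k.any() else 0)
    b=(P[...,2]>.006)&(P[...,2]<.03)&(hsv[...,1]<60)&(P[...,0]>.4)&(P[...,0]<.75)&(P[...,1]>.03)&(P[...,1]<.42)
    r=cv2.minAreaRect(P[b][:,:2].astype(np.float32)); print('base',r,np.median(P[b][:,2]))
plan(.50,.16,.30,180)
```

```text
scene [234.1550152  221.69908815] 329 [ 0.4388 -0.0755  0.0032] [0.089 0.106 0.007]
scene [103.76430976 277.2979798 ] 594 [ 0.463  -0.4067  0.0027] [0.094 0.107 0.007]
red [0.41722537 1.04515081 0.07439967]
base ((0.5633074045181274, 0.23523178696632385), (0.3723268508911133, 0.24041825532913208), 88.07372283935547) 0.021155869842591768
side [242.04140127 252.86305732] 314 [ 0.4403 -0.0866  0.0041] [0.082 0.093 0.01 ]
side [220.3490566  295.69811321] 212 [ 0.3886 -0.2294  0.0048] [0.037 0.069 0.01 ]
side [241.1875 304.625 ] 240 [ 0.4294 -0.258   0.0043] [0.071 0.04  0.009]
side [278.84897959 353.8       ] 245 [ 0.4904 -0.4     0.0047] [0.035 0.064 0.009]
side [256.1679049 372.4858841] 673 [ 0.4494 -0.4271  0.0032] [0.101 0.076 0.01 ]
red [0.46672707 0.27910817 0.077926  ]
base ((0.5835609436035156, 0.2141922563314438), (0.3251267969608307, 0.3855559825897217), 5.1967058181762695) 0.021820088794036574
from [0.1551 0.6054 0.2226] 165.63 d [ 344.9 -445.4   77.4] turn 14.4 n 19
[-23.4, -18.2, -4.1] roll -0.0132
[-23.2, -18.5, -4.1] roll -0.0132
[-22.9, -18.8, -4.1] roll -0.0132
[-22.7, -19.1, -4.1] roll -0.0132
[-22.4, -19.4, -4.1] roll -0.0132
[-22.2, -19.7, -4.1] roll -0.0132
[-21.9, -20.0, -4.1] roll -0.0132
[-21.6, -20.3, -4.1] roll -0.0132
[-21.4, -20.6, -4.1] roll -0.0132
[-21.1, -20.9, -4.1] roll -0.0132
[-20.8, -21.1, -4.1] roll -0.0132
[-20.5, -21.4, -4.1] roll -0.0132
[-20.2, -21.7, -4.1] roll -0.0132
[-20.0, -21.9, -4.1] roll -0.0132
[-19.7, -22.2, -4.1] roll -0.0132
[-19.4, -22.5, -4.1] roll -0.0132
[-19.1, -22.7, -4.1] roll -0.0132
[-18.8, -23.0, -4.1] roll -0.0132
[-18.5, -23.2, -4.1] roll -0.0132
```

Request:
move_arm([
  {"xyz":[0,0,-5],"roll":-0.12,"grip":100},
  {"xyz":[0,0,-5],"roll":-0.12,"grip":100},
  {"xyz":[-23,-30,-5],"roll":-0.01,"grip":100},
  {"xyz":[-23,-30,-5],"roll":0,"grip":100},
  {"xyz":[-23,-30,-5],"roll":0,"grip":100},
])

```text
time_s: 1.47
position: [0.2239, 0.5144, 0.2476]
tcp_rot: [[-1.0, -0.001, 0.0], [-0.001, 1.0, 0.0], [-0.0, 0.0, -1.0]]
force: [0.6, -0.4, 0.0]
opening: 0.999
grasp_force: 0.0
```

Request:
move_arm([
  {"xyz":[-23,-30,-5],"roll":0,"grip":100},
  {"xyz":[-23,-30,-5],"roll":0,"grip":100},
  {"xyz":[-23,-30,-5],"roll":0,"grip":100},
  {"xyz":[-23,-30,-5],"roll":0,"grip":100},
  {"xyz":[-23,-30,-5],"roll":0,"grip":100},
])

```text
time_s: 1.88
position: [0.3394, 0.3636, 0.273]
tcp_rot: [[-1.0, 0.001, 0.0], [0.001, 1.0, 0.0], [-0.0, 0.0, -1.0]]
force: [0.4, 0.8, -0.5]
opening: 0.994
grasp_force: 0.0
```

Request:
move_arm([
  {"xyz":[-23,-30,-5],"roll":0,"grip":100},
  {"xyz":[-23,-30,-5],"roll":0,"grip":100},
  {"xyz":[-23,-30,-5],"roll":0,"grip":100},
  {"xyz":[-23,-30,-5],"roll":0,"grip":100},
  {"xyz":[-23,-30,-5],"roll":0,"grip":100},
])

```text
time_s: 2.3
position: [0.4543, 0.2133, 0.2981]
tcp_rot: [[-1.0, 0.001, 0.001], [0.001, 1.0, 0.0], [-0.001, 0.0, -1.0]]
force: [0.4, -0.0, -0.5]
opening: 1.002
grasp_force: 0.0
```

Request:
move_arm([
  {"xyz":[-23,-25,0],"roll":0,"grip":100},
  {"xyz":[0,0,0],"roll":0,"grip":100},
])

```text
time_s: 2.47
position: [0.4816, 0.1856, 0.2983]
tcp_rot: [[-1.0, 0.007, 0.006], [0.007, 1.0, -0.002], [-0.006, -0.002, -1.0]]
force: [0.1, 0.7, -0.4]
opening: 0.999
grasp_force: 0.0
```

Run:
```python
from h import *
im,d,Tc=snap('wrist','w1'); st=bot.read_state(); print(st['time_s'],st['position'],yaw(st),Tc[:3,3])
for l in ['index_knob','cap_mid','notch_load','carriage']: 
    s=spots(l,'wrist',Tc); print(l,[(x,proj('wrist',[x[1]],Tc)[0].astype(int).tolist()) for x in s])
```

```text
2.5167 [0.47889427 0.18760472 0.29779713] 179.66372625953335 [0.40429955 0.18713008 0.4610151 ]
index_knob [((0.68, [0.4668, 0.287, 0.0868]), [369, 170]), ((0.66, [0.4246, -0.0742, 0.0038]), [108, 133])]
cap_mid [((0.66, [0.4694, 0.2891, 0.0853]), [370, 172])]
notch_load [((0.6, [0.5314, 0.2212, 0.0311]), [311, 208])]
carriage []
```

View pics/w1.png

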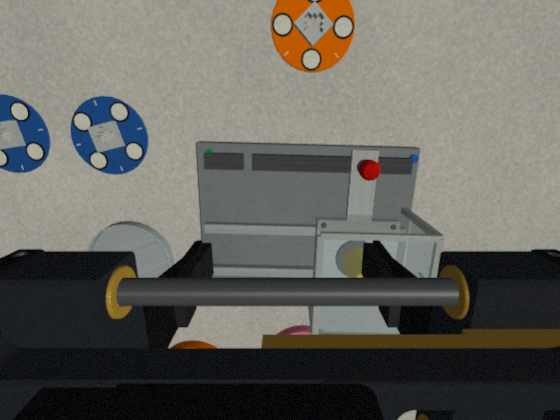

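Run:
```python
from h import *
im,d,Tc=snap('wrist'); st=bot.read_state(); P=cloud('wrist',d,Tc); hsv=cv2.cvtColor(im,cv2.COLOR_RGB2HSV)
cv2.imwrite('pics/w2.png',cv2.resize(im[130:245,190:450,::-1],None,fx=3,fy=3,interpolation=cv2.INTER_CUBIC))
def rep(n,m):
    n_,l,s,ce=cv2.connectedComponentsWithStats(m.astype(np.uint8))
    for i in range(1,n_):
        if s[i,4]>6:
            q=P[l==i]; r=cv2.minAreaRect(q[:,:2].astype(np.float32)); print(n,ce[i].round(1),s[i,4],np.median(q,0).round(4),np.round(r[0],4),np.round(r[1],4),round(r[2],2))
roi=np.zeros(d.shape,bool); roi[135:240,190:440]=1; roi&=d>0
H,S,V=hsv[...,0],hsv[...,1],hsv[...,2]
rep('green',roi&(H>45)&(H<80)&(S>120)); rep('blue',roi&(H>100)&(H<130)&(S>120)); rep('red',roi&((H<6)|(H>174))&(S>150)&(V>60))
rep('bar',roi&(P[...,2]>.03)&(P[...,2]<.042)&(V<75))
rep('knobtop',roi&(P[...,2]>.079)&(P[...,2]<.09)&((H<6)|(H>174))&(S>150))
pl=roi&(P[...,2]>.015)&(P[...,2]<.026)
# edge of base facing robot: min x per y bin
q=P[pl]; ys=np.arange(.06,.40,.01); e=[(y,q[abs(q[:,1]-y)<.005][:,0].min()) for y in ys if (abs(q[:,1]-y)<.005).sum()>5]
e=np.array(e); print('edge slope dx/dy',np.polyfit(e[:,0],e[:,1],1),np.std(np.diff(e[:,1])))
print(V[150:175,300].tolist(), P[150:175,300,2].round(3).tolist()); print(V[162,235:262].tolist(),P[162,235:262,1].round(4).tolist())
print(st['position'],yaw(st))
```

```text
green [205.2 156.2] 20 [0.4474 0.0757 0.0273] [0.4474 0.0763] [0.0097 0.0029] 88.64
blue [409.5 164.4] 49 [0.4586 0.3652 0.0272] [0.4599 0.3649] [0.01   0.0106] 53.0
red [364.8 176.1] 331 [0.4657 0.2881 0.0845] [0.4649 0.2943] [0.0225 0.0348] 19.14
bar [219.8 166.5] 614 [0.4608 0.0977 0.0371] [0.4613 0.097 ] [0.0539 0.0214] 88.04
bar [297.1 169.1] 1527 [0.4641 0.2052 0.0372] [0.4647 0.2052] [0.1367 0.0218] 87.84
bar [390.8 171.9] 499 [0.4681 0.3364 0.0371] [0.4688 0.3356] [0.0479 0.021 ] 88.17
bar [399.8 218.4] 13 [0.5363 0.3562 0.036 ] [0.5366 0.3562] [0.0012 0.0057] 85.58
knobtop [365.4 176.7] 298 [0.4666 0.2887 0.0847] [0.4667 0.2894] [0.0223 0.0243] 19.45
edge slope dx/dy [0.03218524 0.43373769] 0.0003294562531028257
[81, 85, 98, 104, 103, 107, 105, 104, 102, 102, 89, 50, 52, 60, 58, 56, 57, 60, 64, 61, 60, 62, 56, 62, 60] [0.01, 0.022, 0.022, 0.024, 0.023, 0.022, 0.025, 0.024, 0.023, 0.024, 0.024, 0.025, 0.037, 0.036, 0.036, 0.038, 0.037, 0.035, 0.037, 0.037, 0.038, 0.038, 0.037, 0.039, 0.036]
[60, 60, 58, 63, 68, 89, 102, 103, 101, 105, 104, 103, 98, 76, 63, 58, 62, 61, 60, 61, 63, 60, 63, 63, 63, 61, 59] [0.1191, 0.1209, 0.1217, 0.1234, 0.1239, 0.1241, 0.1253, 0.1267, 0.1284, 0.1299, 0.131, 0.1325, 0.1339, 0.1372, 0.1388, 0.14, 0.1413, 0.1428, 0.1441, 0.1456, 0.147, 0.1484, 0.1496, 0.151, 0.1525, 0.1537, 0.1552]
[0.47532443 0.19086928 0.29740655] -179.95135878261087
```

View pics/w2.png

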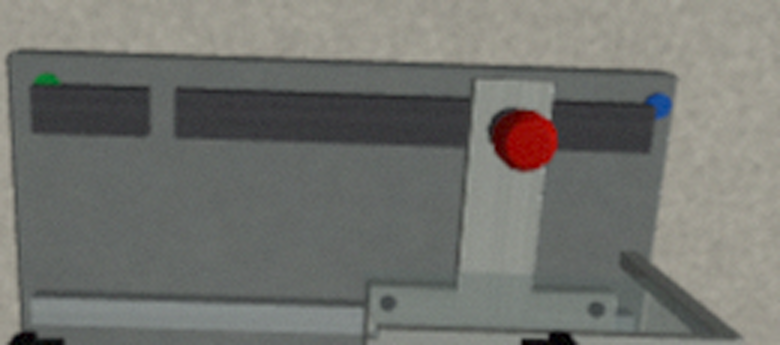

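Request:
move_arm([
  {"xyz":[0,0,0],"roll":0.033,"grip":100},
  {"xyz":[2.9,24.6,20],"roll":0,"grip":100},
  {"xyz":[2.9,24.6,30],"roll":0,"grip":100},
  {"xyz":[2.9,24.6,30],"roll":0,"grip":100},
  {"xyz":[2.9,24.6,30],"roll":0,"grip":100},
])

```text
time_s: 3.18
position: [0.4672, 0.2908, 0.187]
tcp_rot: [[-0.999, 0.032, 0.001], [0.032, 0.999, 0.001], [-0.001, 0.001, -1.0]]
force: [0.9, 0.2, -0.1]
opening: 0.999
grasp_force: 0.0
```

Request:
move_arm([
  {"xyz":[0,0,10],"roll":0,"grip":100},
  {"xyz":[0,0,0],"roll":0,"grip":100},
  {"xyz":[0,0,0],"roll":0,"grip":100},
  {"xyz":[0,0,0],"roll":0,"grip":100},
])

```text
time_s: 3.52
position: [0.4689, 0.2888, 0.1789]
tcp_rot: [[-0.999, 0.033, 0.002], [0.033, 0.999, 0.001], [-0.002, 0.001, -1.0]]
force: [-0.1, 0.5, 1.1]
opening: 1.0
grasp_force: 0.0
```

Run:
```python
from h import *
st=bot.read_state(); im,d,Tc=snap('wrist','w3'); P=cloud('wrist',d,Tc); hsv=cv2.cvtColor(im,cv2.COLOR_RGB2HSV); H,S,V=cv2.split(hsv)
m=((H<6)|(H>174))&(S>150)&(d>0)&(P[...,2]>.075)&(P[...,2]<.1)
q=P[m]; v,u=np.nonzero(m); print(m.sum(),np.median(q,0),cv2.minAreaRect(q[:,:2].astype(np.float32)),u.min(),u.max(),v.min(),v.max())
print(bot.read_state()['position'],st['time_s'])
plan(.467,.2893,.056,178.16)
```

```text
610 [0.4653469  0.29001302 0.08464117] ((0.46652311086654663, 0.2901212275028229), (0.023833967745304108, 0.023624490946531296), 52.26893997192383) 274 301 193 220
[0.4691922  0.28861721 0.17921152] 3.5167
from [0.4692 0.2886 0.1792] 178.05 d [  -2.2    0.7 -123.2] turn 0.1 n 5
[0.4, 0.1, 24.6] roll -0.0004
[0.4, 0.1, 24.6] roll -0.0004
[0.4, 0.1, 24.6] roll -0.0004
[0.4, 0.1, 24.6] roll -0.0004
[0.4, 0.1, 24.6] roll -0.0004
```

Request:
move_arm([
  {"xyz":[2.6,1.3,25],"roll":0,"grip":80},
  {"xyz":[0,0,30],"roll":0,"grip":60},
  {"xyz":[0,0,30],"roll":0,"grip":60},
  {"xyz":[0,0,25],"roll":0,"grip":60},
  {"xyz":[0,0,13],"roll":0,"grip":60},
])

```text
time_s: 3.98
position: [0.4657, 0.2891, 0.0536]
tcp_rot: [[-0.999, 0.035, -0.001], [0.035, 0.999, -0.0], [0.001, -0.0, -1.0]]
force: [-0.3, -0.6, -1.1]
opening: 0.712
grasp_force: 0.0
```

Request:
move_arm([
  {"xyz":[0,0,0],"roll":0,"grip":60},
  {"xyz":[0,0,0],"roll":0,"grip":60},
  {"xyz":[0,0,0],"roll":0,"grip":0},
  {"xyz":[0,0,0],"roll":0,"grip":0},
  {"xyz":[0,0,0],"roll":0,"grip":0},
])

```text
time_s: 4.4
position: [0.4668, 0.2904, 0.0562]
tcp_rot: [[-0.999, 0.034, 0.003], [0.034, 0.999, 0.001], [-0.003, 0.001, -1.0]]
force: [-0.9, 0.5, 0.6]
opening: 0.456
grasp_force: 0.0
```

Request:
move_arm([
  {"xyz":[0,0,0],"roll":0,"grip":0},
  {"xyz":[0,0,0],"roll":0,"grip":0},
  {"xyz":[0,0,0],"roll":0,"grip":0},
])

```text
time_s: 4.65
position: [0.466, 0.2901, 0.0553]
tcp_rot: [[-0.999, 0.033, 0.001], [0.033, 0.999, 0.0], [-0.001, 0.0, -1.0]]
force: [0.1, -1.5, 4.8]
opening: 0.292
grasp_force: 30.0
```

Run:
```python
from h import *
st=bot.read_state(); print({k:np.round(st[k],4).tolist() for k in ['time_s','position','force','moment','opening','grasp_force']},yaw(st))
```

```text
{'time_s': 4.65, 'position': [0.466, 0.2901, 0.0553], 'force': [0.0732, -1.534, 4.772], 'moment': [-0.1862, 0.0441, 0.073], 'opening': 0.2921, 'grasp_force': 30.0002} 178.08717109071864
```

Request:
move_arm([
  {"xyz":[0,0,-4],"roll":0,"grip":0},
  {"xyz":[0,0,-4],"roll":0,"grip":0},
  {"xyz":[0,0,-4],"roll":0,"grip":0},
  {"xyz":[0,0,0],"roll":0,"grip":0},
  {"xyz":[0,0,0],"roll":0,"grip":0},
])

```text
time_s: 5.07
position: [0.4659, 0.2901, 0.0664]
tcp_rot: [[-0.999, 0.034, 0.001], [0.034, 0.999, 0.0], [-0.001, 0.0, -1.0]]
force: [2.9, -0.3, -7.6]
opening: 0.29
grasp_force: 30.0
```

Request:
move_arm([
  {"xyz":[0,-2,0],"roll":0,"grip":0},
  {"xyz":[0,-4,0],"roll":0,"grip":0},
  {"xyz":[0,-4,0],"roll":0,"grip":0},
  {"xyz":[0,-4,0],"roll":0,"grip":0},
  {"xyz":[0,-4,0],"roll":0,"grip":0},
])

```text
time_s: 5.48
position: [0.4653, 0.2718, 0.0665]
tcp_rot: [[-0.999, 0.034, 0.001], [0.034, 0.999, 0.0], [-0.001, 0.0, -1.0]]
force: [4.2, 2.8, -8.8]
opening: 0.284
grasp_force: 30.0
```

Request:
move_arm([
  {"xyz":[0,-10,0],"roll":0,"grip":0},
  {"xyz":[0,-10,0],"roll":0,"grip":0},
  {"xyz":[0,-10,0],"roll":0,"grip":0},
  {"xyz":[0,-10,0],"roll":0,"grip":0},
  {"xyz":[0,-10,0],"roll":0,"grip":0},
])

```text
time_s: 5.9
position: [0.4637, 0.2211, 0.0667]
tcp_rot: [[-0.999, 0.034, 0.001], [0.034, 0.999, 0.0], [-0.001, 0.0, -1.0]]
force: [3.7, 3.9, -9.3]
opening: 0.29
grasp_force: 30.0
```

Request:
move_arm([
  {"xyz":[0,-10,0],"roll":0,"grip":0},
  {"xyz":[0,-10,0],"roll":0,"grip":0},
  {"xyz":[0,-10,0],"roll":0,"grip":0},
  {"xyz":[0,-10,0],"roll":0,"grip":0},
  {"xyz":[0,-10,0],"roll":0,"grip":0},
])

```text
time_s: 6.32
position: [0.462, 0.1711, 0.0667]
tcp_rot: [[-0.999, 0.034, 0.001], [0.034, 0.999, 0.0], [-0.001, 0.0, -1.0]]
force: [4.4, 2.3, -8.8]
opening: 0.288
grasp_force: 30.0
```

Request:
move_arm([
  {"xyz":[0,-10,0],"roll":0,"grip":0},
  {"xyz":[0,-10,0],"roll":0,"grip":0},
  {"xyz":[0,-10,0],"roll":0,"grip":0},
  {"xyz":[0,-8,0],"roll":0,"grip":0},
  {"xyz":[0,-4,0],"roll":0,"grip":0},
])

```text
time_s: 6.73
position: [0.4606, 0.1288, 0.0667]
tcp_rot: [[-0.999, 0.035, 0.001], [0.035, 0.999, -0.0], [-0.001, -0.0, -1.0]]
force: [3.8, 1.8, -8.5]
opening: 0.289
grasp_force: 30.0
```

Request:
move_arm([
  {"xyz":[0,0,0],"roll":0,"grip":0},
  {"xyz":[0,0,0],"roll":0,"grip":0},
  {"xyz":[0,0,0],"roll":0,"grip":0},
])

```text
time_s: 6.98
position: [0.4606, 0.1292, 0.0667]
tcp_rot: [[-0.999, 0.033, 0.001], [0.033, 0.999, -0.001], [-0.001, -0.001, -1.0]]
force: [5.0, -2.1, -8.1]
opening: 0.287
grasp_force: 30.0
```

Run:
```python
from h import *
st=bot.read_state(); print({k:np.round(st[k],4).tolist() for k in ['time_s','position','force','moment','opening','grasp_force']},yaw(st))
print('travel',(np.array([.466,.2901])-st['position'][:2])@[.0322,.9995])
im,d,Tc=snap('wrist','w4');
```

```text
{'time_s': 6.9833, 'position': [0.4606, 0.1292, 0.0667], 'force': [5.047, -2.1012, -8.0984], 'moment': [-0.408, -0.6852, 0.0314], 'opening': 0.2873, 'grasp_force': 30.0001} 178.09315846184796
travel 0.16096093344486914
```

View pics/w4.png

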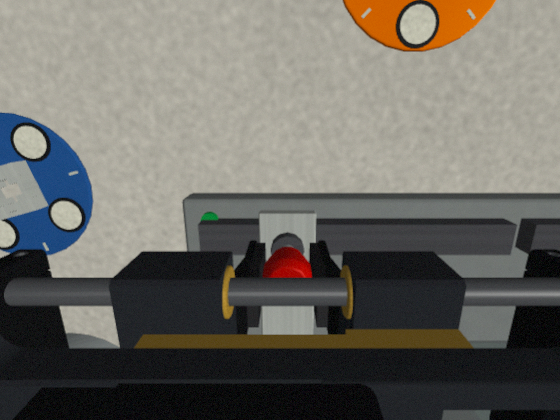

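Request:
move_arm([
  {"xyz":[0,0.8,0],"roll":0,"grip":0},
  {"xyz":[0,0,0],"roll":0,"grip":0},
  {"xyz":[0,0,0],"roll":0,"grip":40},
  {"xyz":[0,0,0],"roll":0,"grip":40},
  {"xyz":[0,0,0],"roll":0,"grip":40},
])

```text
time_s: 7.45
position: [0.4585, 0.131, 0.0669]
tcp_rot: [[-0.999, 0.034, -0.003], [0.034, 0.999, -0.0], [0.003, -0.0, -1.0]]
force: [-0.4, 0.3, -0.3]
opening: 0.384
grasp_force: 0.0
```

```bash
cat > knob.py <<'E'
from h import *
st=bot.read_state(); im,d,Tc=snap('wrist'); P=cloud('wrist',d,Tc); H,S,V=cv2.split(cv2.cvtColor(im,cv2.COLOR_RGB2HSV))
m=((H<6)|(H>174))&(S>150)&(d>0)&(P[...,2]>.05)&(P[...,2]<.12)
z=P[m][:,2]; print('knob px',m.sum(),'top z',np.percentile(z,[50,90,97]),'xy',cv2.minAreaRect(P[m&(P[...,2]>np.percentile(z,97)-.006)][:,:2].astype(np.float32))[:2])
print(st['force'],st['opening'],st['position'])
E
python3 knob.py
```

```text
knob px 1302 top z [0.08354384 0.08538643 0.08588446] xy ((0.45549023151397705, 0.13120056688785553), (0.05141068994998932, 0.015277354046702385))
[-0.38785143  0.29677287 -0.33301373] 0.3835444118708544 [0.45845738 0.13096907 0.06686096]
```

Request:
move_arm([
  {"xyz":[0,0,-20],"roll":0,"grip":60},
  {"xyz":[0,0,-30],"roll":0,"grip":100},
  {"xyz":[0,0,-30],"roll":0,"grip":100},
  {"xyz":[0,0,-30],"roll":0,"grip":100},
  {"xyz":[0,0,-30],"roll":0,"grip":100},
])

```text
time_s: 7.92
position: [0.4587, 0.131, 0.208]
tcp_rot: [[-0.999, 0.033, -0.002], [0.033, 0.999, -0.0], [0.002, -0.0, -1.0]]
force: [0.2, -0.0, 1.4]
opening: 0.695
grasp_force: 0.0
```

Request:
move_arm([
  {"xyz":[-32,0,-10],"roll":0,"grip":100},
  {"xyz":[-32,0,-10],"roll":0,"grip":100},
  {"xyz":[-32,0,-10],"roll":0,"grip":100},
  {"xyz":[-32,0,-10],"roll":0,"grip":100},
  {"xyz":[-32,0,-10],"roll":0,"grip":100},
])

```text
time_s: 8.33
position: [0.6202, 0.1257, 0.2573]
tcp_rot: [[-0.999, 0.033, -0.002], [0.033, 0.999, -0.0], [0.002, -0.0, -1.0]]
force: [1.3, 0.3, 0.1]
opening: 0.982
grasp_force: 0.0
```

Request:
move_arm([
  {"xyz":[0,0,0],"roll":0,"grip":100},
  {"xyz":[0,0,0],"roll":0,"grip":100},
  {"xyz":[0,0,0],"roll":0,"grip":100},
  {"xyz":[0,0,0],"roll":0,"grip":100},
])

```text
time_s: 8.67
position: [0.6179, 0.1258, 0.2557]
tcp_rot: [[-0.999, 0.033, -0.004], [0.033, 0.999, -0.0], [0.004, -0.0, -1.0]]
force: [-0.5, -0.2, -0.8]
opening: 1.0
grasp_force: 0.0
```

Run:
```python
from h import *
st=bot.read_state(); im,d,Tc=snap('wrist','w5'); P=cloud('wrist',d,Tc); H,S,V=cv2.split(cv2.cvtColor(im,cv2.COLOR_RGB2HSV))
m=(H>18)&(H<35)&(S>120)&(d>0)&(P[...,2]>.118)&(P[...,2]<.14); m[290:]=0
q=P[m]; print(m.sum(),q.mean(0),q.min(0),q.max(0),st['position'],yaw(st))
v,u=np.nonzero(m); print(u.min(),u.max(),v.min(),v.max())
# dish: grey, from scene and side
for c in ['scene','side']:
    im,d,Tc=snap(c); 
    for t in bot.trace('dish_floor',c):
        mm=t['mask']; q=cloud(c,d,Tc)[mm&(d>0)]; z=np.median(im[mm],0); rim=q[q[:,2]>.015]
        print(c,round(t['conf'],2),z,(q.min(0)+q.max(0))/2,cv2.minEnclosingCircle(rim[:,:2].astype(np.float32)) if len(rim)>5 else 0)
```

```text
1280 [0.59690416 0.12896964 0.12613596] [0.57778135 0.10729242 0.11818285] [0.63442472 0.31506972 0.139946  ] [0.61785021 0.12577362 0.25568686] 178.08577759809873
267 485 160 215
scene 0.73 [135.  65.   0.] [0.85379558 0.01157136 0.00818933] ((0.8537197113037109, 0.011467975564301014), 0.06648306548595428)
scene 0.69 [96. 98. 96.] [ 0.62404527 -0.06940863  0.00871865] ((0.624966025352478, -0.06878993660211563), 0.06743829697370529)
scene 0.67 [136.  75.  91.] [0.82162441 0.20949612 0.00915945] ((0.8205545544624329, 0.208929181098938), 0.06711121648550034)
side 0.92 [136. 139. 139.] [ 0.62474895 -0.06281747  0.01015374] ((0.6243565678596497, -0.07232635468244553), 0.06834536790847778)
side 0.81 [168.  95. 115.] [0.81941027 0.22036128 0.00971553] ((0.820245087146759, 0.2068462073802948), 0.0688781589269638)
side 0.58 [169.  86.  26.] [0.85165885 0.016644   0.00906432] ((0.8499162793159485, 0.009839499369263649), 0.06881698220968246)
```

View pics/w5.png

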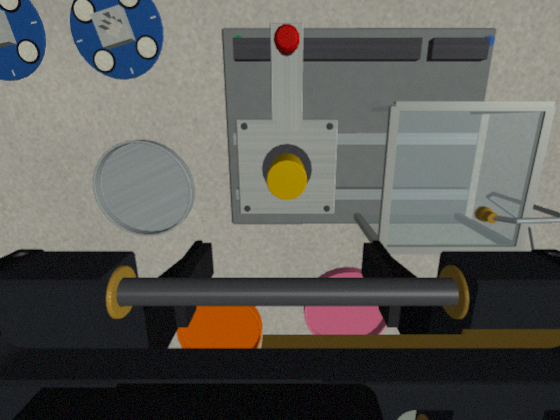

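Request:
move_arm([
  {"xyz":[11,0,25],"roll":0,"grip":100},
  {"xyz":[10.4,0,35],"roll":0,"grip":100},
  {"xyz":[0,0,40],"roll":0,"grip":100},
  {"xyz":[0,0,40],"roll":0,"grip":100},
  {"xyz":[0,0,23],"roll":0,"grip":100},
])

```text
time_s: 9.33
position: [0.5959, 0.1263, 0.09]
tcp_rot: [[-0.999, 0.034, -0.006], [0.034, 0.999, -0.0], [0.006, -0.0, -1.0]]
force: [-0.1, -0.5, 0.7]
opening: 1.0
grasp_force: 0.0
```

Request:
move_arm([
  {"xyz":[0,0,0],"roll":0,"grip":100},
  {"xyz":[0,0,0],"roll":0,"grip":40},
  {"xyz":[0,0,0],"roll":0,"grip":10},
  {"xyz":[0,0,0],"roll":0,"grip":10},
  {"xyz":[0,0,0],"roll":0,"grip":10},
])

```text
time_s: 9.75
position: [0.6004, 0.1264, 0.0959]
tcp_rot: [[-0.999, 0.034, 0.005], [0.034, 0.999, 0.0], [-0.005, 0.0, -1.0]]
force: [0.8, -0.3, -0.3]
opening: 0.78
grasp_force: 0.0
```

Request:
move_arm([
  {"xyz":[0,0,0],"roll":0,"grip":10},
  {"xyz":[0,0,0],"roll":0,"grip":10},
  {"xyz":[0,0,0],"roll":0,"grip":10},
])

```text
time_s: 10.0
position: [0.5991, 0.1263, 0.0943]
tcp_rot: [[-0.999, 0.034, 0.001], [0.034, 0.999, 0.0], [-0.001, 0.0, -1.0]]
force: [0.3, 0.3, -0.6]
opening: 0.556
grasp_force: 0.0
```

Request:
move_arm([
  {"xyz":[0,0,0],"roll":0,"grip":10},
  {"xyz":[0,0,0],"roll":0,"grip":10},
  {"xyz":[0,0,0],"roll":0,"grip":10},
  {"xyz":[0,0,0],"roll":0,"grip":10},
])

```text
time_s: 10.33
position: [0.5989, 0.1263, 0.0938]
tcp_rot: [[-0.999, 0.034, 0.0], [0.034, 0.999, 0.0], [-0.0, 0.0, -1.0]]
force: [-0.6, -0.2, 2.0]
opening: 0.452
grasp_force: 30.0
```

Request:
move_arm([
  {"xyz":[0,0,-6],"roll":0,"grip":10},
  {"xyz":[0,0,-12],"roll":0,"grip":10},
  {"xyz":[0,0,-20],"roll":0,"grip":10},
  {"xyz":[0,0,-20],"roll":0,"grip":10},
  {"xyz":[0,0,-20],"roll":0,"grip":10},
])

```text
time_s: 10.75
position: [0.5986, 0.1263, 0.173]
tcp_rot: [[-0.999, 0.034, -0.0], [0.034, 0.999, 0.0], [0.0, 0.0, -1.0]]
force: [0.1, 0.4, 0.0]
opening: 0.453
grasp_force: 30.0
```

Request:
move_arm([
  {"xyz":[0,0,-10],"roll":0,"grip":10},
  {"xyz":[0,0,0],"roll":0,"grip":10},
  {"xyz":[0,0,0],"roll":0,"grip":10},
])

```text
time_s: 11.0
position: [0.5988, 0.1263, 0.1821]
tcp_rot: [[-0.999, 0.034, 0.001], [0.034, 0.999, 0.0], [-0.001, 0.0, -1.0]]
force: [0.4, -0.2, -0.9]
opening: 0.456
grasp_force: 30.0
```

Run:
```python
from h import *
plan(.625,-.070,.182,178.1); plan(.625,-.070,.046,178.1); st=bot.read_state(); print(st['force'],st['grasp_force'],st['opening'])
```

```text
from [0.5988 0.1263 0.1821] 178.07 d [ 2.620e+01 -1.963e+02 -1.000e-01] turn 0.0 n 7
[-4.7, -27.9, 0.0] roll -0.0001
from [0.5988 0.1263 0.1821] 178.07 d [  26.2 -196.3 -136.1] turn 0.0 n 9
[-3.6, -21.7, 15.1] roll -0.0001
[ 0.35018506 -0.17411168 -0.85333022] 29.999693786812713 0.4559948949859713
```

Request:
move_arm([
  {"xyz":[-4,-20,0],"roll":0,"grip":10},
  {"xyz":[-4.7,-30,0],"roll":0,"grip":10},
  {"xyz":[-4.7,-30,0],"roll":0,"grip":10},
  {"xyz":[-4.7,-30,0],"roll":0,"grip":10},
  {"xyz":[-4.7,-30,0],"roll":0,"grip":10},
])

```text
time_s: 11.42
position: [0.6156, -0.0154, 0.1797]
tcp_rot: [[-0.999, 0.033, -0.004], [0.033, 0.999, 0.001], [0.004, 0.001, -1.0]]
force: [0.4, -0.3, -0.5]
opening: 0.455
grasp_force: 30.0
```

Request:
move_arm([
  {"xyz":[-4.7,-30,10],"roll":0,"grip":10},
  {"xyz":[-4.7,-25,20],"roll":0,"grip":10},
  {"xyz":[0,0,30],"roll":0,"grip":10},
  {"xyz":[0,0,30],"roll":0,"grip":10},
  {"xyz":[0,0,25],"roll":0,"grip":10},
])

```text
time_s: 11.83
position: [0.6223, -0.0702, 0.0631]
tcp_rot: [[-0.999, 0.036, -0.004], [0.036, 0.999, 0.001], [0.004, 0.001, -1.0]]
force: [-0.6, -0.1, 0.2]
opening: 0.454
grasp_force: 30.0
```

Request:
move_arm([
  {"xyz":[0,0,12],"roll":0,"grip":10},
  {"xyz":[0,0,0],"roll":0,"grip":10},
  {"xyz":[0,0,0],"roll":0,"grip":10},
  {"xyz":[0,0,0],"roll":0,"grip":10},
])

```text
time_s: 12.17
position: [0.6254, -0.0698, 0.0555]
tcp_rot: [[-0.999, 0.033, 0.002], [0.033, 0.999, -0.001], [-0.002, -0.001, -1.0]]
force: [-0.0, -0.7, -0.7]
opening: 0.45
grasp_force: 30.0
```

Run:
```python
from h import *
plan(.625,-.070,.045,178.1); st=bot.read_state(); print(st['force'],st['grasp_force'],st['opening'])
```

```text
from [ 0.6254 -0.0698  0.0555] 178.09 d [ -0.4  -0.2 -10.5] turn 0.0 n 1
[0.3, -0.3, 10.5] roll -0.0002
[-0.03054594 -0.6695423  -0.65786175] 29.9997655775951 0.4501582086381965
```

Request:
move_arm([
  {"xyz":[0,0,5],"roll":0,"grip":10},
  {"xyz":[0,0,5],"roll":0,"grip":10},
  {"xyz":[0,0,1],"roll":0,"grip":10},
  {"xyz":[0,0,0],"roll":0,"grip":10},
  {"xyz":[0,0,0],"roll":0,"grip":10},
])

```text
time_s: 12.58
position: [0.6245, -0.0697, 0.0439]
tcp_rot: [[-0.999, 0.034, 0.001], [0.034, 0.999, -0.0], [-0.001, -0.0, -1.0]]
force: [-0.2, 0.6, 0.2]
opening: 0.455
grasp_force: 30.0
```

Request:
move_arm([
  {"xyz":[0,0,0],"roll":0,"grip":100},
  {"xyz":[0,0,0],"roll":0,"grip":100},
  {"xyz":[0,0,0],"roll":0,"grip":100},
  {"xyz":[0,0,0],"roll":0,"grip":100},
  {"xyz":[0,0,0],"roll":0,"grip":100},
])

```text
time_s: 13.0
position: [0.6244, -0.0697, 0.0436]
tcp_rot: [[-0.999, 0.034, 0.0], [0.034, 0.999, -0.0], [-0.0, -0.0, -1.0]]
force: [0.6, -0.3, -0.0]
opening: 0.745
grasp_force: 0.0
```

Request:
move_arm([
  {"xyz":[0,0,-10],"roll":0,"grip":100},
  {"xyz":[0,0,-30],"roll":0,"grip":100},
  {"xyz":[0,0,-40],"roll":0,"grip":100},
  {"xyz":[0,0,-40],"roll":0,"grip":100},
  {"xyz":[0,0,-40],"roll":0,"grip":100},
])

```text
time_s: 13.42
position: [0.6239, -0.0696, 0.2057]
tcp_rot: [[-0.999, 0.034, -0.0], [0.034, 0.999, 0.0], [0.0, 0.0, -1.0]]
force: [1.7, 0.3, -0.2]
opening: 0.985
grasp_force: 0.0
```

Request:
move_arm([
  {"xyz":[0,39,0],"roll":0,"grip":100},
  {"xyz":[0,39,0],"roll":0,"grip":100},
  {"xyz":[0,39,0],"roll":0,"grip":100},
  {"xyz":[0,39,0],"roll":0,"grip":100},
  {"xyz":[0,39,0],"roll":0,"grip":100},
])

```text
time_s: 13.83
position: [0.6307, 0.1268, 0.2047]
tcp_rot: [[-0.999, 0.034, 0.001], [0.034, 0.999, 0.0], [-0.001, 0.0, -1.0]]
force: [0.7, 0.3, -0.2]
opening: 1.001
grasp_force: 0.0
```

Request:
move_arm([
  {"xyz":[0,0,0],"roll":0,"grip":100},
  {"xyz":[0,0,0],"roll":0,"grip":100},
  {"xyz":[0,0,0],"roll":0,"grip":100},
  {"xyz":[0,0,0],"roll":0,"grip":100},
  {"xyz":[0,0,0],"roll":0,"grip":100},
])

```text
time_s: 14.25
position: [0.6311, 0.1235, 0.2037]
tcp_rot: [[-0.999, 0.036, -0.0], [0.036, 0.999, -0.0], [0.0, -0.0, -1.0]]
force: [0.7, -0.3, 0.7]
opening: 0.998
grasp_force: 0.0
```

Run:
```python
from h import *
st=bot.read_state(); im,d,Tc=snap('wrist','w6'); print(st['position'],yaw(st))
P=cloud('wrist',d,Tc); 
c=np.array([.5958,.1258]); r=np.hypot(*(P[...,:2]-c).transpose(2,0,1))
for lo,hi in [(.112,.125),(.095,.112),(.05,.06)]:
    m=(d>0)&(r<.045)&(P[...,2]>lo)&(P[...,2]<hi); m[285:]=0; q=P[m]; print(lo,m.sum(),q.mean(0).round(4) if len(q) else 0)
uv=proj('wrist',[[*c,.116],[*c,.054]],Tc); print(uv)
u,v=uv[0].astype(int); g=im[v-45:v+75,u-75:u+75,::-1]; a=cv2.resize(g,(525,420),interpolation=cv2.INTER_CUBIC)
# tiers crop left
cv2.imwrite('pics/w6c.png',a)
```

```text
[0.63106734 0.1235326  0.20369607] 177.94218117342194
0.112 370 [0.5966 0.1269 0.1177]
0.095 158 [0.594  0.1265 0.1067]
0.05 2397 [0.5945 0.1266 0.0544]
[[287.54942547 171.74752929]
 [287.50324999 161.88350873]]
```

View pics/w6c.png

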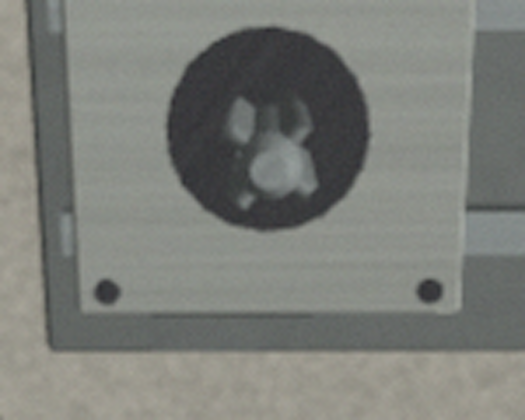

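```bash
cat > spin.py <<'E'
from h import *
import sys
from scipy.optimize import minimize
im,d,Tc=snap('wrist'); g=cv2.cvtColor(im,cv2.COLOR_RGB2GRAY).astype(np.float32)
def samp(P):
    uv=proj('wrist',P,Tc).astype(np.float32); return cv2.remap(g,uv[:,0].reshape(1,-1),uv[:,1].reshape(1,-1),cv2.INTER_LINEAR)[0]
c0=np.array([float(sys.argv[1]),float(sys.argv[2])])
r,t=np.meshgrid(np.linspace(9,12,4)/1000,np.linspace(-2.4,2.4,5)/1000); r=r.ravel();t=t.ravel()
rg,tg=np.meshgrid(np.linspace(11,14,4)/1000,np.radians(np.linspace(33,57,5))); rg=rg.ravel();tg=tg.ravel()
def score(x,y,a,z=.109):
    s=[]
    for k in range(4):
        b=a+k*np.pi/2; K=np.c_[x+r*np.cos(b)-t*np.sin(b),y+r*np.sin(b)+t*np.cos(b),np.full(r.shape,z)]
        G=np.c_[x+rg*np.cos(b+tg),y+rg*np.sin(b+tg),np.full(rg.shape,z)]
        s.append(min(samp(K).mean()-samp(G).mean(),60))
    return np.mean(s)
best=sorted([(score(c0[0]+i*.001,c0[1]+j*.001,np.radians(a)),i,j,a) for i in range(-3,4) for j in range(-3,4) for a in range(0,90,3)],reverse=True)[:8]
for b in best: print(np.round(b,2))
# overlay
_,i,j,a=best[0]; big=cv2.resize(im[:,:,::-1],None,fx=4,fy=4,interpolation=cv2.INTER_CUBIC)
for k in range(4):
    b=np.radians(a+90*k); R=np.array([[np.cos(b),-np.sin(b)],[np.sin(b),np.cos(b)]])
    q=np.array([[8,-3],[13,-3],[13,3],[8,3]])/1000@R.T+c0+[i*.001,j*.001]
    uv=proj('wrist',np.c_[q,np.full(4,.108)],Tc)*4+1.5; cv2.polylines(big,[uv.astype(int)],True,(0,0,255),1)
u,v=(proj('wrist',[[*c0,.11]],Tc)[0]*4).astype(int); cv2.imwrite('pics/spin%s.png'%sys.argv[3],big[v-160:v+160,u-200:u+200])
E
python3 spin.py .5958 .1262 a
```

```text
Traceback (most recent call last):
  File "spin.py", line 17, in <module>
    best=sorted([(score(c0[0]+i*.001,c0[1]+j*.001,np.radians(a)),i,j,a) for i in range(-3,4) for j in range(-3,4) for a in range(0,90,3)],reverse=True)[:8]
                  ~~~~~^^^^^^^^^^^^^^^^^^^^^^^^^^^^^^^^^^^^^^^^^
  File "spin.py", line 15, in score
    s.append(min(samp(K).mean()-samp(G).mean(),60))
                                ~~~~^^^
  File "spin.py", line 6, in samp
    uv=proj('wrist',P,Tc).astype(np.float32); return cv2.remap(g,uv[:,0].reshape(1,-1),uv[:,1].reshape(1,-1),cv2.INTER_LINEAR)[0]
       ~~~~^^^^^^^^^^^^^^
  File "h.py", line 14, in proj
    m=bot.camera_model(cam); C=np.linalg.inv(Tc)
ValueError: time passes only in moves, steps and waits
```

```bash
sed -i 's/bot.camera_model(/cam_(/' h.py && sed -i '2a from functools import lru_cache\n@lru_cache\ndef cam_(n): return bot.camera_model(n)' h.py && head -8 h.py && python3 spin.py .5958 .1262 a
```

```text
import numpy as np, cv2
from rig import bot
from functools import lru_cache
@lru_cache
def cam_(n): return bot.camera_model(n)
def T(cam, st=None):
    m=cam_(cam)
    if 'tool_from_camera' in m:
[35.11  0.    1.   48.  ]
[35.02  0.    1.   45.  ]
[34.86 -1.    1.   45.  ]
[34.79  0.    2.   48.  ]
[34.64 -1.    2.   48.  ]
[34.59 -1.    1.   42.  ]
[34.28 -1.    2.   45.  ]
[34.25 -1.    1.   48.  ]
```

View pics/spina.png

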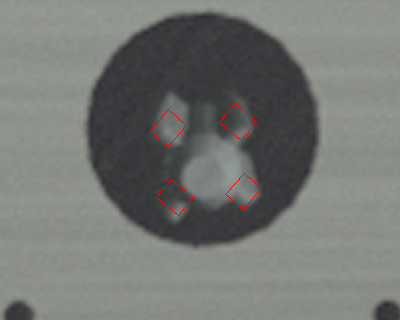

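Request:
move_arm([
  {"xyz":[-20,1,10],"roll":0,"grip":100},
  {"xyz":[-21,1,25],"roll":0,"grip":100},
  {"xyz":[0,0,30],"roll":0,"grip":100},
  {"xyz":[0,0,25],"roll":0,"grip":100},
  {"xyz":[0,0,0],"roll":0,"grip":100},
])

```text
time_s: 14.82
position: [0.6679, 0.1248, 0.1075]
tcp_rot: [[-0.999, 0.035, -0.012], [0.035, 0.999, -0.0], [0.012, -0.001, -1.0]]
force: [-1.8, -0.0, -0.7]
opening: 1.001
grasp_force: 0.0
```

Request:
move_arm([
  {"xyz":[0,0,0],"roll":0,"grip":100},
  {"xyz":[0,0,0],"roll":0,"grip":100},
  {"xyz":[0,0,0],"roll":0,"grip":100},
  {"xyz":[0,0,0],"roll":0,"grip":100},
  {"xyz":[0,0,0],"roll":0,"grip":100},
])

```text
time_s: 15.23
position: [0.6729, 0.1259, 0.1155]
tcp_rot: [[-0.999, 0.034, 0.003], [0.034, 0.999, 0.0], [-0.003, 0.0, -1.0]]
force: [-0.0, -0.3, -0.1]
opening: 1.001
grasp_force: 0.0
```

```bash
python3 spin.py .5963 .1265 b
```

```text
[34.69  1.    0.   48.  ]
[33.54  1.    0.   51.  ]
[33.18  1.    1.   51.  ]
[33.07  1.    1.   48.  ]
[32.49  1.    1.   45.  ]
[32.41  0.    0.   48.  ]
[32.2  0.   0.  51. ]
[32.19  0.    1.   48.  ]
```

View pics/spinb.png

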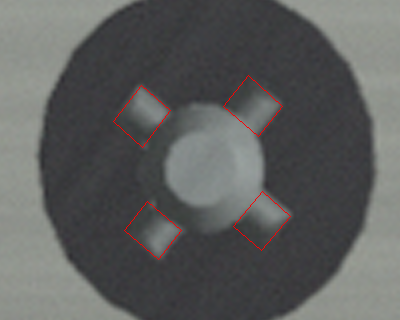

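Request:
move_arm([
  {"xyz":[0,0,-35],"roll":0,"grip":100},
  {"xyz":[0,0,-40],"roll":0,"grip":100},
  {"xyz":[20.5,-30,-10],"roll":0,"grip":100},
  {"xyz":[20.5,-30,-10],"roll":0,"grip":100},
  {"xyz":[20.5,-30,-10],"roll":0,"grip":100},
])

```text
time_s: 15.7
position: [0.6072, 0.0376, 0.2204]
tcp_rot: [[-0.999, 0.032, 0.003], [0.032, 0.999, -0.001], [-0.003, -0.0, -1.0]]
force: [0.4, -0.7, -0.7]
opening: 0.997
grasp_force: 0.0
```

Request:
move_arm([
  {"xyz":[20.5,-30,-10],"roll":0,"grip":100},
  {"xyz":[20.5,-30,-10],"roll":0,"grip":100},
  {"xyz":[20.5,-30,0],"roll":0,"grip":100},
  {"xyz":[20.5,-30,0],"roll":0,"grip":100},
  {"xyz":[20.5,-30,0],"roll":0,"grip":100},
])

```text
time_s: 16.12
position: [0.499, -0.1096, 0.2397]
tcp_rot: [[-0.999, 0.033, 0.002], [0.033, 0.999, -0.001], [-0.002, -0.001, -1.0]]
force: [0.4, -0.8, 0.3]
opening: 0.999
grasp_force: 0.0
```

Request:
move_arm([
  {"xyz":[0,0,0],"roll":0,"grip":100},
  {"xyz":[0,0,0],"roll":0,"grip":100},
  {"xyz":[0,0,0],"roll":0,"grip":100},
  {"xyz":[0,0,0],"roll":0,"grip":100},
  {"xyz":[0,0,0],"roll":0,"grip":100},
])

```text
time_s: 16.53
position: [0.5007, -0.1075, 0.2386]
tcp_rot: [[-0.999, 0.032, 0.001], [0.032, 0.999, 0.0], [-0.001, 0.0, -1.0]]
force: [-0.1, 0.1, -0.6]
opening: 0.996
grasp_force: 0.0
```

```bash
cat > tier.py <<'E'
from h import *
import sys
st=bot.read_state(); im,d,Tc=snap('wrist',sys.argv[1]); P=cloud('wrist',d,Tc); H,S,V=cv2.split(cv2.cvtColor(im,cv2.COLOR_RGB2HSV))
print('tcp',np.round(st['position'],4),round(yaw(st),2),st['time_s'])
blue=((H>100)&(H<125)&(S>120)).astype(np.uint8); blue[285:]=0
m=cv2.morphologyEx(blue,cv2.MORPH_CLOSE,cv2.getStructuringElement(cv2.MORPH_ELLIPSE,(9,9)))
n,l,s,ce=cv2.connectedComponentsWithStats(m)
for i in range(1,n):
    if s[i,4]<800: continue
    cs,_=cv2.findContours((l==i).astype(np.uint8),cv2.RETR_EXTERNAL,cv2.CHAIN_APPROX_NONE); c=max(cs,key=cv2.contourArea); hull=cv2.convexHull(c)
    fill=np.zeros_like(m); cv2.drawContours(fill,[hull],-1,1,-1)
    # plate outline at z=.004: rays -> plane
    pts=hull[:,0].astype(float); ray=world('wrist',pts,np.ones(len(pts)),Tc)-Tc[:3,3]; W=Tc[:3,3]+ray*((.004-Tc[2,3])/ray[:,2:]); (cx,cy),r=cv2.minEnclosingCircle(W[:,:2].astype(np.float32))
    # hub top by depth, aluminium (not blue, low sat), z .016
    rr=np.hypot(P[...,0]-cx,P[...,1]-cy)
    # hub orientation: grid hub square at z=.016, fit angle & centre by grey mask
    hub=(fill>0)&(blue==0)&(rr<.032)&(d>0); hm=cv2.morphologyEx(hub.astype(np.uint8),cv2.MORPH_CLOSE,np.ones((5,5)))
    hc,_=cv2.findContours(hm,cv2.RETR_EXTERNAL,cv2.CHAIN_APPROX_NONE)
    if not hc: continue
    h=max(hc,key=cv2.contourArea)[:,0].astype(float); ray=world('wrist',h,np.ones(len(h)),Tc)-Tc[:3,3]; W=Tc[:3,3]+ray*((.014-Tc[2,3])/ray[:,2:]); R=cv2.minAreaRect(W[:,:2].astype(np.float32))
    print('px',ce[i].round(0),'plate',round(cx,4),round(cy,4),'r',round(r,4),'| hub',np.round(R[0],4),np.round(R[1],4),'ang',round(R[2]%90,1),'zmed',np.median(P[hub][:,2]).round(4))
E
python3 tier.py w7
```

```text
tcp [ 0.5007 -0.1075  0.2386] 178.17 16.5333
px [311. 120.] plate 0.4276 -0.0747 r 0.0553 | hub [ 0.4271 -0.0752] [0.0533 0.0533] ang 11.8 zmed 0.0134
px [205. 119.] plate 0.4244 -0.2196 r 0.0553 | hub [ 0.4246 -0.2175] [0.0532 0.0539] ang 8.3 zmed 0.0142
px [165. 129.] plate 0.4307 -0.2606 r 0.0356 | hub [ 0.4071 -0.254 ] [0.0254 0.0099] ang 65.6 zmed 0.006
px [ 62. 146.] plate 0.4533 -0.4065 r 0.0558 | hub [ 0.4527 -0.4017] [0.0548 0.0534] ang 15.5 zmed 0.0145
```

View pics/w7.png

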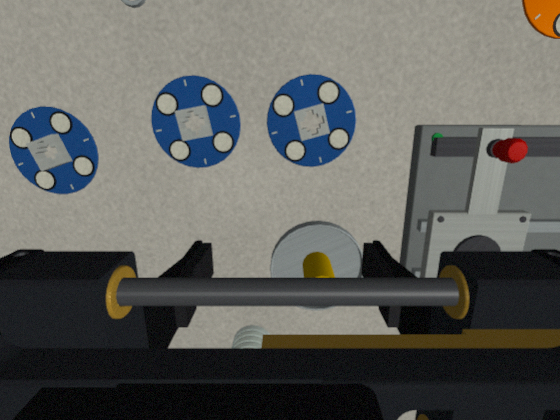

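```bash
sed -i 's/(rr<.032)/(rr<.0265)/; s/np.ones((5,5)))$/np.ones((3,3)))/' tier.py; python3 tier.py w8
python3 - <<'E'
from h import *
for a in (191,101,281): plan(.4274,-.0748,.10,a-0)
E
```

```text
tcp [ 0.5006 -0.1075  0.2385] 178.18 16.5833
px [311. 120.] plate 0.4273 -0.0747 r 0.0553 | hub [ 0.4277 -0.0745] [0.0374 0.0376] ang 13.4 zmed 0.0162
px [205. 119.] plate 0.4241 -0.2191 r 0.0553 | hub [ 0.4241 -0.219 ] [0.0374 0.0405] ang 8.2 zmed 0.0162
px [165. 129.] plate 0.4305 -0.2605 r 0.0356 | hub [ 0.4097 -0.2506] [0.0227 0.0076] ang 69.9 zmed 0.0062
px [ 62. 146.] plate 0.4532 -0.4065 r 0.0557 | hub [ 0.4532 -0.405 ] [0.0384 0.0455] ang 16.3 zmed 0.0159
from [ 0.5005 -0.1075  0.2385] 178.18 d [ -73.1   32.7 -138.5] turn 12.8 n 6
[12.4, 5.1, 23.1] roll -0.0373
[12.2, 5.5, 23.1] roll -0.0373
[11.9, 6.0, 23.1] roll -0.0373
[11.7, 6.4, 23.1] roll -0.0373
[11.5, 6.8, 23.1] roll -0.0373
[11.2, 7.3, 23.1] roll -0.0373
from [ 0.5005 -0.1075  0.2385] 178.18 d [ -73.1   32.7 -138.5] turn -77.2 n 12
[6.2, 2.5, 11.5] roll 0.1123
[6.4, 1.8, 11.5] roll 0.1123
[6.6, 1.1, 11.5] roll 0.1123
[6.7, 0.3, 11.5] roll 0.1123
[6.7, -0.4, 11.5] roll 0.1123
[6.6, -1.1, 11.5] roll 0.1123
[6.4, -1.9, 11.5] roll 0.1123
[6.2, -2.6, 11.5] roll 0.1123
[5.8, -3.3, 11.5] roll 0.1123
[5.4, -3.9, 11.5] roll 0.1123
[5.0, -4.5, 11.5] roll 0.1123
[4.4, -5.0, 11.5] roll 0.1123
from [ 0.5005 -0.1075  0.2385] 178.18 d [ -73.1   32.7 -138.5] turn 102.8 n 15
[4.9, 2.0, 9.2] roll -0.1196
[4.7, 2.6, 9.2] roll -0.1196
[4.3, 3.1, 9.2] roll -0.1196
[3.9, 3.6, 9.2] roll -0.1196
[3.5, 4.1, 9.2] roll -0.1196
[2.9, 4.5, 9.2] roll -0.1196
[2.4, 4.8, 9.2] roll -0.1196
[1.8, 5.0, 9.2] roll -0.1196
[1.2, 5.2, 9.2] roll -0.1196
[0.6, 5.3, 9.2] roll -0.1196
[-0.1, 5.3, 9.2] roll -0.1196
[-0.7, 5.3, 9.2] roll -0.1196
[-1.3, 5.2, 9.2] roll -0.1196
[-1.9, 5.0, 9.2] roll -0.1196
[-2.5, 4.7, 9.2] roll -0.1196
```

Request:
move_arm([
  {"xyz":[0,0,20],"roll":-0.12,"grip":70},
  {"xyz":[0,0,20],"roll":-0.12,"grip":70},
  {"xyz":[0,0,0],"roll":-0.025,"grip":70},
  {"xyz":[0,0,0],"roll":0,"grip":70},
  {"xyz":[0,0,0],"roll":0,"grip":70},
])

```text
time_s: 17.05
position: [0.5006, -0.1084, 0.1991]
tcp_rot: [[-0.974, -0.228, 0.001], [-0.228, 0.974, -0.0], [-0.001, -0.0, -1.0]]
force: [-0.2, 0.2, -0.3]
opening: 0.738
grasp_force: 0.0
```

Run:
```python
from h import *
plan(.4276,-.0746,.05,193.4)
```

```text
from [ 0.5006 -0.1084  0.1991] -166.85 d [ -73.    33.8 -149.1] turn 0.2 n 6
[10.6, 8.2, 24.8] roll -0.0007
[10.6, 8.3, 24.8] roll -0.0007
[10.6, 8.3, 24.8] roll -0.0007
[10.6, 8.3, 24.8] roll -0.0007
[10.5, 8.3, 24.8] roll -0.0007
[10.5, 8.3, 24.8] roll -0.0007
```

Request:
move_arm([
  {"xyz":[21,16.5,20],"roll":0,"grip":70},
  {"xyz":[21,16.5,35],"roll":0,"grip":70},
  {"xyz":[21.4,16.5,40],"roll":0,"grip":70},
  {"xyz":[0,0,34],"roll":0,"grip":70},
  {"xyz":[0,0,20],"roll":0,"grip":70},
])

```text
time_s: 17.47
position: [0.4302, -0.0761, 0.0559]
tcp_rot: [[-0.974, -0.228, -0.002], [-0.228, 0.974, 0.001], [0.001, 0.001, -1.0]]
force: [0.5, 0.5, 0.2]
opening: 0.702
grasp_force: 0.0
```

Request:
move_arm([
  {"xyz":[0,0,0],"roll":0,"grip":70},
  {"xyz":[0,0,0],"roll":0,"grip":70},
  {"xyz":[0,0,0],"roll":0,"grip":70},
  {"xyz":[0,0,0],"roll":0,"grip":70},
])

```text
time_s: 17.8
position: [0.4333, -0.0777, 0.0585]
tcp_rot: [[-0.973, -0.229, 0.004], [-0.229, 0.973, -0.002], [-0.003, -0.003, -1.0]]
force: [0.1, -0.4, 0.8]
opening: 0.701
grasp_force: 0.0
```

Run:
```python
from h import *
plan(.4276,-.0746,.0075,193.4); snap('wrist','w9')
```

```text
from [ 0.4333 -0.0777  0.0585] -166.77 d [ -5.7   3.1 -51. ] turn 0.2 n 2
[2.4, 2.2, 25.5] roll -0.0015
[2.4, 2.2, 25.5] roll -0.0015
```

View pics/w9.png

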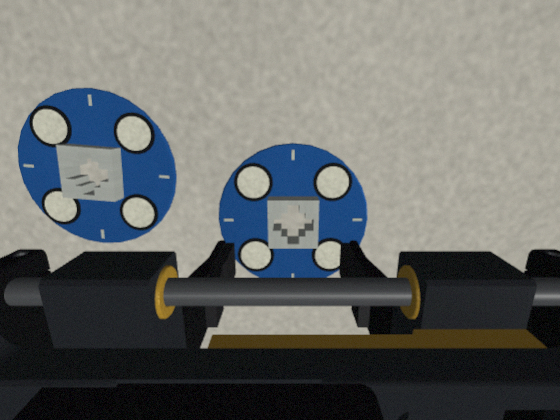

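```bash
python3 tier.py w10
python3 - <<'E'
from h import *
plan(.4276,-.0746,.0075,193.4)
E
```

```text
tcp [ 0.4332 -0.0777  0.0585] -166.77 17.85
px [115. 163.] plate 0.4242 -0.219 r 0.0557 | hub [ 0.4241 -0.2177] [0.0385 0.0441] ang 8.5 zmed 0.0162
px [ 37. 165.] plate 0.4304 -0.2605 r 0.0363 | hub [ 0.4068 -0.2505] [0.0172 0.0071] ang 58.3 zmed 0.006
px [291. 199.] plate 0.4339 -0.0791 r 0.0632 | hub [ 0.4315 -0.0795] [0.0452 0.0483] ang 15.1 zmed 0.016
px [292. 265.] plate 0.4671 -0.0653 r 0.0364 | hub [ 0.4513 -0.0488] [0.0185 0.008 ] ang 32.0 zmed 0.0062
from [ 0.4329 -0.0775  0.0583] -166.76 d [ -5.3   2.9 -50.8] turn 0.2 n 2
[2.2, 2.0, 25.4] roll -0.0014
[2.2, 2.0, 25.4] roll -0.0014
```

Request:
move_arm([
  {"xyz":[4.5,4.5,0],"roll":0,"grip":70},
  {"xyz":[0,0,20],"roll":0,"grip":70},
  {"xyz":[0,0,20],"roll":0,"grip":60},
  {"xyz":[0,0,10.5],"roll":0,"grip":60},
  {"xyz":[0,0,0],"roll":0,"grip":60},
])

```text
time_s: 18.32
position: [0.4251, -0.0731, 0.0054]
tcp_rot: [[-0.973, -0.229, -0.003], [-0.229, 0.973, 0.001], [0.002, 0.002, -1.0]]
force: [-1.1, 0.6, 0.1]
opening: 0.616
grasp_force: 0.0
```

Request:
move_arm([
  {"xyz":[0,0,0],"roll":0,"grip":60},
  {"xyz":[0,0,0],"roll":0,"grip":10},
  {"xyz":[0,0,0],"roll":0,"grip":10},
  {"xyz":[0,0,0],"roll":0,"grip":10},
  {"xyz":[0,0,0],"roll":0,"grip":10},
])

```text
time_s: 18.73
position: [0.4268, -0.0739, 0.0071]
tcp_rot: [[-0.973, -0.229, 0.002], [-0.229, 0.973, -0.001], [-0.002, -0.001, -1.0]]
force: [-0.4, -0.7, 4.6]
opening: 0.408
grasp_force: 30.0
```

Request:
move_arm([
  {"xyz":[0,0,0],"roll":0,"grip":10},
  {"xyz":[0,0,0],"roll":0,"grip":10},
  {"xyz":[0,0,0],"roll":0,"grip":10},
])

```text
time_s: 18.98
position: [0.4268, -0.0739, 0.0071]
tcp_rot: [[-0.973, -0.229, 0.002], [-0.229, 0.973, -0.001], [-0.001, -0.001, -1.0]]
force: [-0.3, 0.7, 7.2]
opening: 0.408
grasp_force: 30.0
```

Request:
move_arm([
  {"xyz":[0,0,-8],"roll":0,"grip":10},
  {"xyz":[0,0,-20],"roll":0,"grip":10},
  {"xyz":[0,0,-30],"roll":-0.1,"grip":10},
  {"xyz":[0,0,-30],"roll":-0.1,"grip":10},
  {"xyz":[0,0,-30],"roll":-0.1,"grip":10},
])

```text
time_s: 19.4
position: [0.4251, -0.0732, 0.1257]
tcp_rot: [[-0.86, -0.511, -0.002], [-0.511, 0.86, 0.001], [0.001, 0.002, -1.0]]
force: [0.1, 0.4, -1.4]
opening: 0.411
grasp_force: 30.0
```

Request:
move_arm([
  {"xyz":[0,0,-30],"roll":-0.1,"grip":10},
  {"xyz":[0,0,-10],"roll":-0.1,"grip":10},
  {"xyz":[0,0,0],"roll":-0.1,"grip":10},
  {"xyz":[0,0,0],"roll":-0.007,"grip":10},
  {"xyz":[0,0,0],"roll":0,"grip":10},
])

```text
time_s: 19.82
position: [0.4255, -0.0733, 0.1646]
tcp_rot: [[-0.67, -0.742, -0.001], [-0.742, 0.67, 0.0], [0.0, 0.001, -1.0]]
force: [-0.1, -0.2, -1.9]
opening: 0.406
grasp_force: 30.0
```

Run:
```python
from h import *
st=bot.read_state(); print(st['opening'],st['grasp_force'],st['force'],st['moment'])
plan(.5965,.1267,.165,228)
```

```text
0.4060594577645497 29.999448135495186 [-0.14349741 -0.18761446 -1.91104125] [0.03530304 0.12773698 0.03490502]
from [ 0.4255 -0.0733  0.1646] -132.1 d [171.  200.    0.4] turn 0.1 n 9
[-29.2, 0.8, -0.0] roll -0.0002
[-29.2, 0.8, -0.0] roll -0.0002
[-29.2, 0.8, -0.0] roll -0.0002
[-29.2, 0.8, -0.0] roll -0.0002
[-29.2, 0.8, -0.0] roll -0.0002
[-29.2, 0.8, -0.0] roll -0.0002
[-29.2, 0.8, -0.0] roll -0.0002
[-29.2, 0.8, -0.0] roll -0.0002
[-29.2, 0.8, -0.0] roll -0.0002
```

Request:
move_arm([
  {"xyz":[-20,0,0],"roll":0,"grip":10},
  {"xyz":[-30,1,0],"roll":0,"grip":10},
  {"xyz":[-30,1,0],"roll":0,"grip":10},
  {"xyz":[-30,1,0],"roll":0,"grip":10},
  {"xyz":[-30,1,0],"roll":0,"grip":10},
])

```text
time_s: 20.23
position: [0.5165, 0.0344, 0.1633]
tcp_rot: [[-0.671, -0.742, -0.003], [-0.742, 0.671, 0.0], [0.002, 0.003, -1.0]]
force: [-0.7, -0.9, -0.7]
opening: 0.409
grasp_force: 30.0
```

Request:
move_arm([
  {"xyz":[-30,1,0],"roll":0,"grip":10},
  {"xyz":[-30,1,0],"roll":0,"grip":10},
  {"xyz":[-30,1,0],"roll":0,"grip":10},
  {"xyz":[-22,0.5,0],"roll":0,"grip":10},
  {"xyz":[-10,0,0],"roll":0,"grip":10},
])

```text
time_s: 20.65
position: [0.5968, 0.1285, 0.1631]
tcp_rot: [[-0.669, -0.743, -0.001], [-0.743, 0.669, 0.001], [0.0, 0.001, -1.0]]
force: [-0.2, -0.7, -1.0]
opening: 0.412
grasp_force: 30.0
```

Request:
move_arm([
  {"xyz":[0,0,0],"roll":0,"grip":10},
  {"xyz":[0,0,0],"roll":0,"grip":10},
  {"xyz":[0,0,0],"roll":0,"grip":10},
  {"xyz":[0,0,0],"roll":0,"grip":10},
])

```text
time_s: 20.98
position: [0.5945, 0.1249, 0.1641]
tcp_rot: [[-0.67, -0.742, -0.002], [-0.742, 0.67, -0.0], [0.002, 0.001, -1.0]]
force: [0.0, 0.7, -1.5]
opening: 0.41
grasp_force: 30.0
```

```bash
cat > see.py <<'E'
from h import *
import sys
# compare bore centre (through fingers) : view of held tier + numbers to target
st=bot.read_state(); print({k:np.round(st[k],3).tolist() for k in ['time_s','force','moment','opening','grasp_force']})
plan(*map(float,sys.argv[2:6])); snap('wrist',sys.argv[1])
E
python3 see.py w11 .5961 .1263 .13 228
```

```text
{'time_s': 20.983, 'force': [0.027, 0.696, -1.471], 'moment': [0.028, 0.046, 0.034], 'opening': 0.41, 'grasp_force': 30.0}
from [0.5945 0.1249 0.1641] -132.07 d [  1.6   1.4 -34.1] turn 0.1 n 2
[-1.1, -0.1, 17.0] roll -0.0006
[-1.1, -0.1, 17.0] roll -0.0006
```

View pics/w11.png

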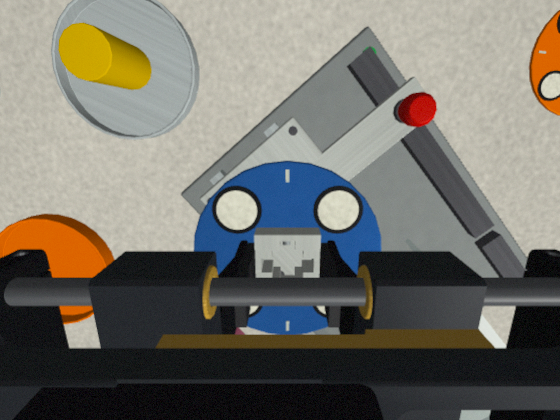

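Request:
move_arm([
  {"xyz":[-1.8,-0.3,0],"roll":0,"grip":10},
  {"xyz":[0,0,13],"roll":0,"grip":10},
  {"xyz":[0,0,12],"roll":0,"grip":10},
  {"xyz":[0,0,10],"roll":0,"grip":10},
  {"xyz":[0,0,0],"roll":0,"grip":10},
])

```text
time_s: 21.45
position: [0.5955, 0.1268, 0.1274]
tcp_rot: [[-0.669, -0.743, -0.005], [-0.743, 0.669, -0.0], [0.003, 0.003, -1.0]]
force: [-0.4, 0.1, -2.0]
opening: 0.412
grasp_force: 30.0
```

Request:
move_arm([
  {"xyz":[0,0,3],"roll":0,"grip":10},
  {"xyz":[0,0,3],"roll":0,"grip":10},
  {"xyz":[0,0,3],"roll":0,"grip":10},
  {"xyz":[0,0,3],"roll":0,"grip":10},
  {"xyz":[0,0,0],"roll":0,"grip":10},
])

```text
time_s: 21.87
position: [0.597, 0.1273, 0.117]
tcp_rot: [[-0.669, -0.743, -0.001], [-0.743, 0.669, -0.0], [0.0, 0.0, -1.0]]
force: [0.7, -0.1, -2.2]
opening: 0.409
grasp_force: 30.0
```

Request:
move_arm([
  {"xyz":[1,0,1],"roll":0,"grip":10},
  {"xyz":[0,0,3],"roll":0,"grip":10},
  {"xyz":[0,0,3],"roll":0,"grip":10},
  {"xyz":[0,0,3],"roll":0,"grip":10},
  {"xyz":[0,0,0],"roll":0,"grip":10},
])

```text
time_s: 22.28
position: [0.596, 0.1265, 0.1066]
tcp_rot: [[-0.669, -0.743, -0.001], [-0.743, 0.669, -0.0], [0.001, 0.001, -1.0]]
force: [0.2, 0.0, -1.7]
opening: 0.408
grasp_force: 30.0
```

Request:
move_arm([
  {"xyz":[0,0,6],"roll":0,"grip":10},
  {"xyz":[0,0,10],"roll":0,"grip":10},
  {"xyz":[0,0,10],"roll":0,"grip":10},
  {"xyz":[0,0,8],"roll":0,"grip":10},
  {"xyz":[0,0,4],"roll":0,"grip":10},
])

```text
time_s: 22.7
position: [0.5958, 0.1265, 0.0674]
tcp_rot: [[-0.669, -0.743, -0.002], [-0.743, 0.669, -0.0], [0.002, 0.002, -1.0]]
force: [-0.2, 0.4, -1.8]
opening: 0.41
grasp_force: 30.0
```

Request:
move_arm([
  {"xyz":[0,0,2],"roll":0,"grip":10},
  {"xyz":[0,0,2],"roll":0,"grip":10},
  {"xyz":[0,0,2],"roll":0,"grip":10},
  {"xyz":[0,0,0],"roll":0,"grip":10},
  {"xyz":[0,0,0],"roll":0,"grip":10},
])

```text
time_s: 23.12
position: [0.5967, 0.1266, 0.0636]
tcp_rot: [[-0.669, -0.743, 0.0], [-0.743, 0.669, 0.0], [-0.0, -0.0, -1.0]]
force: [0.4, -0.1, -1.4]
opening: 0.41
grasp_force: 30.0
```

Request:
move_arm([
  {"xyz":[0,0,1],"roll":0,"grip":10},
  {"xyz":[0,0,1],"roll":0,"grip":10},
  {"xyz":[0,0,0],"roll":0,"grip":10},
  {"xyz":[0,0,0],"roll":0,"grip":10},
])

```text
time_s: 23.45
position: [0.5965, 0.1266, 0.0615]
tcp_rot: [[-0.669, -0.743, -0.0], [-0.743, 0.669, 0.0], [-0.0, 0.0, -1.0]]
force: [0.5, 0.5, -2.0]
opening: 0.411
grasp_force: 30.0
```

Request:
move_arm([
  {"xyz":[0,0,0],"roll":0,"grip":75},
  {"xyz":[0,0,0],"roll":0,"grip":75},
  {"xyz":[0,0,0],"roll":0,"grip":75},
  {"xyz":[0,0,0],"roll":0,"grip":75},
  {"xyz":[0,0,0],"roll":0,"grip":75},
])

```text
time_s: 23.87
position: [0.5967, 0.1265, 0.0616]
tcp_rot: [[-0.669, -0.743, 0.0], [-0.743, 0.669, 0.0], [-0.0, -0.0, -1.0]]
force: [0.4, -0.6, -0.6]
opening: 0.691
grasp_force: 0.0
```

Request:
move_arm([
  {"xyz":[0,0,-10],"roll":0,"grip":75},
  {"xyz":[0,0,-25],"roll":0,"grip":75},
  {"xyz":[0,0,-30],"roll":0,"grip":75},
  {"xyz":[0,0,-30],"roll":0,"grip":75},
  {"xyz":[0,0,-30],"roll":0,"grip":75},
])

```text
time_s: 24.28
position: [0.5963, 0.1265, 0.1883]
tcp_rot: [[-0.669, -0.743, -0.0], [-0.743, 0.669, -0.0], [0.0, -0.0, -1.0]]
force: [0.5, -0.4, -0.4]
opening: 0.752
grasp_force: 0.0
```

Request:
move_arm([
  {"xyz":[-25,0,-10],"roll":0.12,"grip":75},
  {"xyz":[-25,0,-10],"roll":0.12,"grip":75},
  {"xyz":[0,0,0],"roll":0.12,"grip":75},
  {"xyz":[0,0,0],"roll":0.12,"grip":75},
  {"xyz":[0,0,0],"roll":0.12,"grip":75},
])

```text
time_s: 24.7
position: [0.6323, 0.162, 0.2076]
tcp_rot: [[-0.973, -0.231, 0.001], [-0.231, 0.973, 0.0], [-0.001, -0.0, -1.0]]
force: [-0.7, 0.0, -0.5]
opening: 0.747
grasp_force: 0.0
```

```bash
cat > stack.py <<'E'
from h import *
import sys
# heights over the spindle area by wrist + scene depth
for c in ['wrist','scene','side']:
    im,d,Tc=snap(c,sys.argv[1] if c=='wrist' else None); P=cloud(c,d,Tc); r=np.hypot(P[...,0]-.5965,P[...,1]-.1267); H,S,V=cv2.split(cv2.cvtColor(im,cv2.COLOR_RGB2HSV))
    ok=(d>0)&(P[...,2]<.14)
    if c=='wrist': ok[285:]=0
    b=ok&(r<.056)&(r>.028)&(H>100)&(H<125)&(S>120); hb=ok&(r<.019)&(r>.0145)
    print(c,'plate z',np.round(np.percentile(P[b][:,2],[10,50,90]),4) if b.sum()>20 else b.sum(),'hub z',np.round(np.percentile(P[hb][:,2],[10,50,90]),4) if hb.any() else 0,b.sum(),hb.sum())
st=bot.read_state(); print(st['time_s'],st['position'],yaw(st))
E
python3 stack.py w12
```

```text
wrist plate z [0.0582 0.0592 0.0601] hub z [0.0605 0.071  0.0721] 4652 408
scene plate z [0.056  0.0572 0.0587] hub z [0.0583 0.0678 0.0715] 360 61
side plate z [0.056  0.058  0.0605] hub z [0.0588 0.0697 0.1008] 299 58
24.85 [0.63205434 0.16164021 0.20701997] -166.18068060726358
```

Run:
```python
from h import *
plan(.49,-.219,.16,188.4)
```

```text
from [0.6321 0.1616 0.207 ] -166.18 d [-142.1 -380.6  -47. ] turn -5.4 n 14
[16.3, -24.0, 3.4] roll 0.0068
[16.2, -24.1, 3.4] roll 0.0068
[16.0, -24.2, 3.4] roll 0.0068
[15.9, -24.3, 3.4] roll 0.0068
[15.7, -24.4, 3.4] roll 0.0068
[15.5, -24.5, 3.4] roll 0.0068
[15.4, -24.6, 3.4] roll 0.0068
[15.2, -24.7, 3.4] roll 0.0068
[15.0, -24.8, 3.4] roll 0.0068
[14.9, -24.9, 3.4] roll 0.0068
[14.7, -25.0, 3.4] roll 0.0068
[14.5, -25.1, 3.4] roll 0.0068
[14.4, -25.2, 3.4] roll 0.0068
[14.2, -25.3, 3.4] roll 0.0068
```

Request:
move_arm([
  {"xyz":[0,0,0],"roll":0.094,"grip":75},
  {"xyz":[16.4,-29.6,0],"roll":0,"grip":75},
  {"xyz":[16.4,-29.6,0],"roll":0,"grip":75},
  {"xyz":[16.4,-29.6,0],"roll":0,"grip":75},
  {"xyz":[16.4,-29.6,0],"roll":0,"grip":75},
])

```text
time_s: 25.27
position: [0.5835, 0.034, 0.2067]
tcp_rot: [[-0.989, -0.148, 0.0], [-0.148, 0.989, -0.0], [-0.0, -0.0, -1.0]]
force: [0.8, -0.7, 0.1]
opening: 0.747
grasp_force: 0.0
```

Request:
move_arm([
  {"xyz":[16.4,-29.6,0],"roll":0,"grip":75},
  {"xyz":[16.4,-29.6,0],"roll":0,"grip":75},
  {"xyz":[16.4,-29.6,0],"roll":0,"grip":75},
  {"xyz":[16.4,-29.6,0],"roll":0,"grip":75},
  {"xyz":[16.4,-29.6,10],"roll":0,"grip":75},
])

```text
time_s: 25.68
position: [0.5249, -0.1253, 0.1984]
tcp_rot: [[-0.989, -0.147, 0.004], [-0.147, 0.989, -0.002], [-0.004, -0.003, -1.0]]
force: [0.5, -0.3, -0.1]
opening: 0.75
grasp_force: 0.0
```

Request:
move_arm([
  {"xyz":[16.4,-29.6,15],"roll":0,"grip":75},
  {"xyz":[16.4,-29.6,15],"roll":0,"grip":75},
  {"xyz":[16.4,-29.6,7],"roll":0,"grip":75},
  {"xyz":[0,0,0],"roll":0,"grip":75},
  {"xyz":[0,0,0],"roll":0,"grip":75},
])

```text
time_s: 26.1
position: [0.4877, -0.2199, 0.1592]
tcp_rot: [[-0.99, -0.142, -0.0], [-0.142, 0.99, 0.001], [0.0, 0.001, -1.0]]
force: [0.2, 0.4, 0.5]
opening: 0.751
grasp_force: 0.0
```

Request:
move_arm([
  {"xyz":[0,0,0],"roll":0,"grip":75},
  {"xyz":[0,0,0],"roll":0,"grip":75},
  {"xyz":[0,0,0],"roll":0,"grip":75},
])

```text
time_s: 26.35
position: [0.489, -0.217, 0.16]
tcp_rot: [[-0.989, -0.146, 0.001], [-0.146, 0.989, -0.0], [-0.001, -0.0, -1.0]]
force: [-0.4, -0.4, 0.9]
opening: 0.753
grasp_force: 0.0
```

```bash
python3 tier.py w13
python3 - <<'E'
from h import *
plan(.4241,-.2185,.0075,188.4)
E
```

```text
tcp [ 0.489 -0.217  0.16 ] -171.58 26.35
px [293. 129.] plate 0.4243 -0.2197 r 0.0553 | hub [ 0.4241 -0.2195] [0.0363 0.0373] ang 8.4 zmed 0.0164
px [119. 128.] plate 0.4534 -0.4065 r 0.0554 | hub [ 0.4534 -0.4055] [0.0373 0.0432] ang 16.8 zmed 0.0162
px [ 67. 139.] plate 0.4655 -0.4479 r 0.0349 | hub [ 0.4433 -0.4407] [0.0166 0.007 ] ang 55.0 zmed 0.0061
px [493. 264.] plate 0.5397 0.0194 r 0.0906 | hub [0.5184 0.0087] [0.0045 0.0409] ang 1.7 zmed 0.001
from [ 0.489  -0.217   0.1599] -171.58 d [ -64.9   -1.5 -152.4] turn -0.0 n 6
[10.7, 1.3, 25.4] roll 0.0
```

Request:
move_arm([
  {"xyz":[16.1,1.75,10],"roll":0,"grip":70},
  {"xyz":[16.1,1.75,25],"roll":0,"grip":70},
  {"xyz":[16.1,1.75,25],"roll":0,"grip":70},
  {"xyz":[16.1,1.75,25],"roll":0,"grip":70},
  {"xyz":[0,0,25],"roll":0,"grip":70},
])

```text
time_s: 26.82
position: [0.4211, -0.2185, 0.049]
tcp_rot: [[-0.989, -0.145, -0.002], [-0.145, 0.989, 0.002], [0.002, 0.002, -1.0]]
force: [-0.3, -0.8, 0.1]
opening: 0.698
grasp_force: 0.0
```

Request:
move_arm([
  {"xyz":[0,0,10],"roll":0,"grip":65},
  {"xyz":[0,0,0],"roll":0,"grip":65},
  {"xyz":[0,0,0],"roll":0,"grip":65},
  {"xyz":[0,0,0],"roll":0,"grip":65},
  {"xyz":[0,0,0],"roll":0,"grip":65},
])

```text
time_s: 27.23
position: [0.4251, -0.2211, 0.0407]
tcp_rot: [[-0.989, -0.145, 0.003], [-0.145, 0.989, -0.002], [-0.002, -0.003, -1.0]]
force: [-0.4, -0.3, 0.1]
opening: 0.658
grasp_force: 0.0
```

Run:
```python
from h import *
plan(.4241,-.2195,.0075,188.4)
```

```text
from [ 0.4251 -0.2211  0.0407] -171.68 d [ -1.    1.6 -33.2] turn 0.1 n 2
[0.4, 0.9, 16.6] roll -0.0007
[0.4, 0.9, 16.6] roll -0.0007
```

Request:
move_arm([
  {"xyz":[0.6,1.6,5],"roll":0,"grip":65},
  {"xyz":[0,0,12],"roll":0,"grip":65},
  {"xyz":[0,0,12],"roll":0,"grip":60},
  {"xyz":[0,0,4],"roll":0,"grip":60},
  {"xyz":[0,0,0],"roll":0,"grip":60},
])

```text
time_s: 27.65
position: [0.4226, -0.2187, 0.0059]
tcp_rot: [[-0.99, -0.144, -0.001], [-0.144, 0.99, 0.001], [0.001, 0.001, -1.0]]
force: [-0.1, 0.1, -0.0]
opening: 0.605
grasp_force: 0.0
```

Request:
move_arm([
  {"xyz":[0,0,0],"roll":0,"grip":60},
  {"xyz":[0,0,0],"roll":0,"grip":10},
  {"xyz":[0,0,0],"roll":0,"grip":10},
  {"xyz":[0,0,0],"roll":0,"grip":10},
  {"xyz":[0,0,0],"roll":0,"grip":10},
])

```text
time_s: 28.07
position: [0.4232, -0.2194, 0.0069]
tcp_rot: [[-0.99, -0.144, 0.001], [-0.144, 0.99, -0.001], [-0.001, -0.001, -1.0]]
force: [-0.1, 0.1, 1.4]
opening: 0.41
grasp_force: 30.0
```

Request:
move_arm([
  {"xyz":[0,0,0],"roll":0,"grip":10},
  {"xyz":[0,0,0],"roll":0,"grip":10},
  {"xyz":[0,0,0],"roll":0,"grip":10},
])

```text
time_s: 28.32
position: [0.4232, -0.2194, 0.0068]
tcp_rot: [[-0.99, -0.144, 0.001], [-0.144, 0.99, -0.001], [-0.001, -0.001, -1.0]]
force: [0.3, -0.1, 5.3]
opening: 0.405
grasp_force: 30.0
```

Request:
move_arm([
  {"xyz":[0,0,-8],"roll":0,"grip":10},
  {"xyz":[0,0,-20],"roll":0,"grip":10},
  {"xyz":[0,0,-30],"roll":-0.1,"grip":10},
  {"xyz":[0,0,-30],"roll":-0.1,"grip":10},
  {"xyz":[0,0,-30],"roll":-0.1,"grip":10},
])

```text
time_s: 28.73
position: [0.4218, -0.2181, 0.1253]
tcp_rot: [[-0.901, -0.434, -0.002], [-0.434, 0.901, 0.002], [0.001, 0.003, -1.0]]
force: [0.1, -1.2, -1.6]
opening: 0.411
grasp_force: 30.0
```

Request:
move_arm([
  {"xyz":[0,0,-30],"roll":-0.1,"grip":10},
  {"xyz":[0,0,-10],"roll":-0.1,"grip":10},
  {"xyz":[0,0,0],"roll":-0.1,"grip":10},
  {"xyz":[0,0,0],"roll":-0.093,"grip":10},
  {"xyz":[0,0,0],"roll":0,"grip":10},
])

```text
time_s: 29.15
position: [0.4446, -0.1815, 0.1594]
tcp_rot: [[-0.705, -0.708, -0.045], [-0.705, 0.706, -0.068], [0.08, -0.017, -0.997]]
force: [0.3, 0.7, -1.4]
opening: 0.41
grasp_force: 30.0
```

Run:
```python
from h import *
st=bot.read_state(); print(st['opening'],st['grasp_force'],st['force'],st['moment'])
plan(.5962,.1262,.165,228)
```

```text
0.4096685814714597 29.998374581336975 [ 0.33623973  0.72064149 -1.37993513] [ 0.12869979  0.02578822 -0.01685152]
from [ 0.4446 -0.1815  0.1594] -135.03 d [151.6 307.7   5.6] turn 3.0 n 12
[-27.1, 9.2, -0.5] roll -0.0044
[-27.1, 9.1, -0.5] roll -0.0044
[-27.1, 9.0, -0.5] roll -0.0044
[-27.2, 8.9, -0.5] roll -0.0044
[-27.2, 8.7, -0.5] roll -0.0044
[-27.3, 8.6, -0.5] roll -0.0044
[-27.3, 8.5, -0.5] roll -0.0044
[-27.3, 8.4, -0.5] roll -0.0044
[-27.4, 8.3, -0.5] roll -0.0044
[-27.4, 8.1, -0.5] roll -0.0044
[-27.4, 8.0, -0.5] roll -0.0044
[-27.5, 7.9, -0.5] roll -0.0044
```

Request:
move_arm([
  {"xyz":[0,0,0],"roll":0.1,"grip":10},
  {"xyz":[0,0,0],"roll":0.1,"grip":10},
  {"xyz":[0,0,0],"roll":0,"grip":10},
  {"xyz":[0,0,0],"roll":0,"grip":10},
])

```text
time_s: 29.48
position: [0.444, -0.1844, 0.1592]
tcp_rot: [[-0.833, -0.551, -0.045], [-0.548, 0.834, -0.069], [0.075, -0.033, -0.997]]
force: [0.4, 0.7, -2.2]
opening: 0.411
grasp_force: 30.0
```

Request:
move_arm([
  {"xyz":[0,0,-30],"roll":0.12,"grip":10},
  {"xyz":[0,0,-30],"roll":0.12,"grip":10},
  {"xyz":[0,0,-30],"roll":0.12,"grip":10},
  {"xyz":[0,0,0],"roll":0.12,"grip":10},
  {"xyz":[0,0,0],"roll":0.0,"grip":10},
])

```text
time_s: 29.9
position: [0.4493, -0.1789, 0.2509]
tcp_rot: [[-0.994, -0.101, -0.04], [-0.098, 0.993, -0.071], [0.047, -0.067, -0.997]]
force: [-0.5, 0.1, -2.2]
opening: 0.41
grasp_force: 30.0
```

Run:
```python
from h import *
st=bot.read_state(); R=np.array(st['tcp_rot']); print(np.round(st['joint_positions'],2).tolist(),st['time_s'],st['opening'],yaw(st))
d=(np.array([.50,-.325,.25])-st['position'])*1000; print('tool d',R.T@d, 'lean',R[:,2])
```

```text
[-31.96, 17.57, 99.43, -5.27, 62.88, -125.3] 29.9 0.40982704090432037 -174.34607615962892
tool d [ -36.07815851 -150.10505716    9.28119183] lean [-0.04000395 -0.07140705 -0.99664473]
```

Request:
move_arm([
  {"xyz":[-7,-30,0],"roll":0,"grip":10},
  {"xyz":[-7,-30,0],"roll":0,"grip":10},
  {"xyz":[-7,-30,0],"roll":0,"grip":10},
  {"xyz":[-7,-30,0],"roll":0,"grip":10},
  {"xyz":[-7,-30,0],"roll":0,"grip":10},
])

```text
time_s: 30.32
position: [0.4978, -0.3245, 0.2553]
tcp_rot: [[-0.993, -0.107, -0.046], [-0.104, 0.992, -0.067], [0.053, -0.061, -0.997]]
force: [-0.4, 0.3, -2.2]
opening: 0.411
grasp_force: 30.0
```

Request:
move_arm([
  {"xyz":[0,0,0],"roll":0.12,"grip":10},
  {"xyz":[0,0,0],"roll":0.12,"grip":10},
  {"xyz":[0,0,0],"roll":0.12,"grip":10},
  {"xyz":[0,0,0],"roll":0.12,"grip":10},
  {"xyz":[0,0,0],"roll":0.12,"grip":10},
])

```text
time_s: 30.73
position: [0.4973, -0.3232, 0.2549]
tcp_rot: [[-0.877, 0.478, -0.047], [0.48, 0.875, -0.066], [0.009, -0.081, -0.997]]
force: [0.4, -0.3, -2.0]
opening: 0.408
grasp_force: 30.0
```

Request:
move_arm([
  {"xyz":[0,0,0],"roll":0.12,"grip":10},
  {"xyz":[0,0,0],"roll":0.12,"grip":10},
  {"xyz":[0,0,0],"roll":0.12,"grip":10},
  {"xyz":[0,0,0],"roll":0.12,"grip":10},
  {"xyz":[0,0,0],"roll":0.12,"grip":10},
])

```text
time_s: 31.15
position: [0.4974, -0.3231, 0.2551]
tcp_rot: [[-0.454, 0.89, -0.047], [0.89, 0.451, -0.066], [-0.038, -0.072, -0.997]]
force: [-1.0, -0.1, -1.5]
opening: 0.41
grasp_force: 30.0
```

Request:
move_arm([
  {"xyz":[0,0,0],"roll":0.12,"grip":10},
  {"xyz":[0,0,0],"roll":0.12,"grip":10},
  {"xyz":[0,0,0],"roll":0.12,"grip":10},
  {"xyz":[0,0,0],"roll":0.12,"grip":10},
  {"xyz":[0,0,0],"roll":0.12,"grip":10},
])

```text
time_s: 31.57
position: [0.4973, -0.3231, 0.2551]
tcp_rot: [[0.128, 0.991, -0.047], [0.989, -0.131, -0.066], [-0.072, -0.038, -0.997]]
force: [1.3, 0.3, -1.8]
opening: 0.409
grasp_force: 30.0
```

Request:
move_arm([
  {"xyz":[0,0,0],"roll":0.12,"grip":10},
  {"xyz":[0,0,0],"roll":0.12,"grip":10},
  {"xyz":[0,0,0],"roll":0.12,"grip":10},
  {"xyz":[0,0,0],"roll":0.12,"grip":10},
  {"xyz":[0,0,0],"roll":0.12,"grip":10},
])

```text
time_s: 31.98
position: [0.4973, -0.3231, 0.255]
tcp_rot: [[0.665, 0.746, -0.047], [0.743, -0.666, -0.066], [-0.081, 0.009, -0.997]]
force: [0.1, -1.1, -2.1]
opening: 0.41
grasp_force: 30.0
```

Request:
move_arm([
  {"xyz":[0,0,0],"roll":0.12,"grip":10},
  {"xyz":[0,0,0],"roll":0.12,"grip":10},
  {"xyz":[0,0,0],"roll":0.12,"grip":10},
  {"xyz":[0,0,0],"roll":0.12,"grip":10},
  {"xyz":[0,0,0],"roll":0.12,"grip":10},
])

```text
time_s: 32.4
position: [0.4974, -0.3231, 0.255]
tcp_rot: [[0.97, 0.24, -0.047], [0.237, -0.969, -0.066], [-0.061, 0.053, -0.997]]
force: [0.3, 0.7, -1.5]
opening: 0.411
grasp_force: 30.0
```

Request:
move_arm([
  {"xyz":[0,0,0],"roll":0.12,"grip":10},
  {"xyz":[0,0,0],"roll":0.12,"grip":10},
  {"xyz":[0,0,0],"roll":0.12,"grip":10},
  {"xyz":[0,0,0],"roll":0.12,"grip":10},
  {"xyz":[0,0,0],"roll":0.12,"grip":10},
])

```text
time_s: 32.82
position: [0.4974, -0.3231, 0.2551]
tcp_rot: [[0.936, -0.349, -0.047], [-0.352, -0.934, -0.066], [-0.02, 0.079, -0.997]]
force: [-0.9, -0.0, -2.4]
opening: 0.411
grasp_force: 30.0
```

Request:
move_arm([
  {"xyz":[0,0,0],"roll":0.12,"grip":10},
  {"xyz":[0,0,0],"roll":0.12,"grip":10},
  {"xyz":[0,0,0],"roll":0.12,"grip":10},
  {"xyz":[0,0,0],"roll":0.12,"grip":10},
  {"xyz":[0,0,0],"roll":0.12,"grip":10},
])

```text
time_s: 33.23
position: [0.4974, -0.3231, 0.2551]
tcp_rot: [[0.575, -0.817, -0.047], [-0.818, -0.572, -0.066], [0.027, 0.076, -0.997]]
force: [-0.5, -0.1, -1.4]
opening: 0.41
grasp_force: 30.0
```

```bash
cat > j.py <<'E'
from h import *
st=bot.read_state(); R=np.array(st['tcp_rot']); print('j',np.round(st['joint_positions'],2).tolist(),'t',st['time_s'],'op',round(st['opening'],3),'gf',round(st['grasp_force'],1),'yaw',round(yaw(st),2),'pos',np.round(st['position'],4),'lean',R[:,2].round(4),'F',np.round(st['force'],1))
E
python3 j.py
```

```text
j [-41.38, 25.9, 84.52, -4.96, 69.14, 105.31] t 33.2333 op 0.41 gf 30.0 yaw -54.88 pos [ 0.4974 -0.3231  0.2551] lean [-0.0468 -0.0664 -0.9967] F [-0.5 -0.1 -1.4]
```

Request:
move_arm([
  {"xyz":[0,0,0],"roll":0.12,"grip":10},
  {"xyz":[0,0,0],"roll":0.12,"grip":10},
  {"xyz":[0,0,0],"roll":0.12,"grip":10},
  {"xyz":[0,0,0],"roll":0.12,"grip":10},
  {"xyz":[0,0,0],"roll":0.12,"grip":10},
])

```text
time_s: 33.65
position: [0.4974, -0.3231, 0.2551]
tcp_rot: [[0.013, -0.999, -0.047], [-0.998, -0.01, -0.066], [0.066, 0.048, -0.997]]
force: [-0.4, 0.6, -2.7]
opening: 0.404
grasp_force: 30.0
```

Request:
move_arm([
  {"xyz":[0,0,0],"roll":0.12,"grip":10},
  {"xyz":[0,0,0],"roll":0.12,"grip":10},
  {"xyz":[0,0,0],"roll":0.12,"grip":10},
  {"xyz":[0,0,0],"roll":0.04,"grip":10},
])

```text
time_s: 33.98
position: [0.4974, -0.3231, 0.255]
tcp_rot: [[-0.375, -0.926, -0.047], [-0.923, 0.378, -0.066], [0.079, 0.018, -0.997]]
force: [0.3, -0.1, -1.8]
opening: 0.411
grasp_force: 30.0
```

Request:
move_arm([
  {"xyz":[0,0,0],"roll":0.03,"grip":10},
  {"xyz":[0,0,0],"roll":0,"grip":10},
])

```text
time_s: 34.15
position: [0.4957, -0.326, 0.256]
tcp_rot: [[-0.397, -0.917, -0.043], [-0.915, 0.399, -0.064], [0.076, 0.014, -0.997]]
force: [0.2, -0.6, -1.3]
opening: 0.41
grasp_force: 30.0
```

```bash
python3 j.py
```

```text
j [-41.81, 25.8, 84.53, -4.72, 69.13, 163.33] t 34.15 op 0.41 gf 30.0 yaw -113.45 pos [ 0.4957 -0.326   0.256 ] lean [-0.0434 -0.0644 -0.997 ] F [ 0.2 -0.6 -1.3]
```

Request:
move_arm([
  {"xyz":[0,0,0],"roll":0.04,"grip":10},
  {"xyz":[0,0,0],"roll":0.04,"grip":10},
  {"xyz":[0,0,0],"roll":0.04,"grip":10},
])

```text
time_s: 34.4
position: [0.4792, -0.3456, 0.2593]
tcp_rot: [[-0.471, -0.882, -0.015], [-0.881, 0.471, -0.038], [0.041, -0.005, -0.999]]
force: [-0.1, 0.1, -2.1]
opening: 0.409
grasp_force: 30.0
```

```bash
python3 j.py
```

```text
j [-45.49, 25.06, 85.15, -2.33, 68.85, 163.45] t 34.4 op 0.409 gf 30.0 yaw -118.12 pos [ 0.4792 -0.3456  0.2593] lean [-0.0152 -0.0385 -0.9991] F [-0.1  0.1 -2.1]
```

Request:
move_arm([
  {"xyz":[0,0,0],"roll":-0.12,"grip":10},
  {"xyz":[0,0,0],"roll":-0.12,"grip":10},
  {"xyz":[0,0,0],"roll":-0.12,"grip":10},
  {"xyz":[0,0,0],"roll":-0.12,"grip":10},
  {"xyz":[0,0,0],"roll":-0.12,"grip":10},
])

```text
time_s: 34.82
position: [0.479, -0.3458, 0.2595]
tcp_rot: [[0.115, -0.993, -0.015], [-0.993, -0.114, -0.039], [0.037, 0.02, -0.999]]
force: [-0.3, 0.0, -1.8]
opening: 0.412
grasp_force: 30.0
```

Request:
move_arm([
  {"xyz":[-23.4,-17.1,0],"roll":0,"grip":10},
  {"xyz":[-23.4,-17.1,0],"roll":0,"grip":10},
  {"xyz":[-23.4,-17.1,0],"roll":0,"grip":10},
  {"xyz":[-23.4,-17.1,0],"roll":0,"grip":10},
  {"xyz":[-23.4,-17.1,0],"roll":0,"grip":10},
])

```text
time_s: 35.23
position: [0.5518, -0.2193, 0.2535]
tcp_rot: [[0.109, -0.994, -0.015], [-0.993, -0.108, -0.039], [0.037, 0.019, -0.999]]
force: [0.2, -0.6, -1.2]
opening: 0.409
grasp_force: 30.0
```

Request:
move_arm([
  {"xyz":[-23.4,-17.1,0],"roll":0,"grip":10},
  {"xyz":[-23.4,-17.1,0],"roll":0,"grip":10},
  {"xyz":[0,0,0],"roll":0,"grip":10},
  {"xyz":[0,0,0],"roll":0,"grip":10},
  {"xyz":[0,0,0],"roll":0,"grip":10},
])

```text
time_s: 35.65
position: [0.5803, -0.17, 0.251]
tcp_rot: [[0.11, -0.994, -0.016], [-0.993, -0.109, -0.04], [0.038, 0.02, -0.999]]
force: [-0.7, 0.1, -1.3]
opening: 0.408
grasp_force: 30.0
```

```bash
python3 j.py
```

```text
j [-25.65, 27.03, 83.08, -2.61, 69.74, 148.94] t 35.65 op 0.408 gf 30.0 yaw -83.68 pos [ 0.5803 -0.17    0.251 ] lean [-0.0159 -0.0397 -0.9991] F [-0.7  0.1 -1.3]
```

Request:
move_arm([
  {"xyz":[0,0,0],"roll":0.12,"grip":10},
  {"xyz":[0,0,0],"roll":0.12,"grip":10},
  {"xyz":[0,0,0],"roll":0.04,"grip":10},
  {"xyz":[0,0,0],"roll":0.04,"grip":10},
  {"xyz":[0,0,0],"roll":0.04,"grip":10},
])

```text
time_s: 36.07
position: [0.5697, -0.1911, 0.2517]
tcp_rot: [[-0.211, -0.977, 0.0], [-0.977, 0.211, -0.009], [0.009, -0.002, -1.0]]
force: [-0.4, -0.5, -2.0]
opening: 0.408
grasp_force: 30.0
```

```bash
python3 j.py
```

```text
j [-28.95, 26.47, 83.9, -0.5, 69.35, 163.42] t 36.0667 op 0.408 gf 30.0 yaw -102.19 pos [ 0.5697 -0.1911  0.2517] lean [ 2.0e-04 -9.5e-03 -1.0e+00] F [-0.4 -0.5 -2. ]
```

Request:
move_arm([
  {"xyz":[0,0,0],"roll":0.025,"grip":10},
  {"xyz":[0,0,0],"roll":0,"grip":10},
  {"xyz":[0,0,0],"roll":0,"grip":10},
])

```text
time_s: 36.32
position: [0.5673, -0.195, 0.2517]
tcp_rot: [[-0.227, -0.974, 0.004], [-0.974, 0.227, -0.003], [0.002, -0.004, -1.0]]
force: [0.6, 1.0, -1.0]
opening: 0.411
grasp_force: 30.0
```

```bash
python3 j.py
```

```text
j [-29.62, 26.37, 84.1, -0.04, 69.27, 163.49] t 36.3167 op 0.411 gf 30.0 yaw -103.09 pos [ 0.5673 -0.195   0.2517] lean [ 0.0036 -0.0028 -1.    ] F [ 0.6  1.  -1. ]
```

Request:
move_arm([
  {"xyz":[0,0,0],"roll":-0.12,"grip":10},
  {"xyz":[0,0,0],"roll":-0.12,"grip":10},
  {"xyz":[0,0,0],"roll":-0.12,"grip":10},
  {"xyz":[0,0,0],"roll":-0.12,"grip":10},
  {"xyz":[0,0,0],"roll":-0.12,"grip":10},
])

```text
time_s: 36.73
position: [0.568, -0.1935, 0.2516]
tcp_rot: [[0.371, -0.929, 0.004], [-0.929, -0.371, -0.003], [0.004, -0.002, -1.0]]
force: [0.5, 0.9, -2.1]
opening: 0.412
grasp_force: 30.0
```

Request:
move_arm([
  {"xyz":[0,0,0],"roll":-0.12,"grip":10},
  {"xyz":[0,0,0],"roll":-0.12,"grip":10},
  {"xyz":[0,0,0],"roll":-0.12,"grip":10},
  {"xyz":[0,0,0],"roll":-0.106,"grip":10},
  {"xyz":[0,0,0],"roll":0,"grip":10},
])

```text
time_s: 37.15
position: [0.568, -0.1935, 0.2516]
tcp_rot: [[0.746, -0.666, 0.003], [-0.666, -0.746, -0.003], [0.004, -0.0, -1.0]]
force: [-0.0, -0.7, -2.0]
opening: 0.407
grasp_force: 30.0
```

```bash
python3 j.py
python3 - <<'E'
from h import *
plan(.5975,.1264,.175,-42)
E
```

```text
j [-29.45, 26.39, 84.09, -0.04, 69.27, 102.32] t 37.15 op 0.407 gf 30.0 yaw -41.76 pos [ 0.568  -0.1935  0.2516] lean [ 0.0035 -0.0028 -1.    ] F [-0.  -0.7 -2. ]
from [ 0.568  -0.1935  0.2516] -41.76 d [ 29.5 319.9 -76.6] turn -0.2 n 12
[-15.9, -21.5, 6.4] roll 0.0003
[-15.9, -21.5, 6.4] roll 0.0003
[-15.9, -21.5, 6.4] roll 0.0003
[-15.9, -21.5, 6.4] roll 0.0003
[-15.9, -21.5, 6.4] roll 0.0003
[-16.0, -21.5, 6.4] roll 0.0003
[-16.0, -21.5, 6.4] roll 0.0003
[-16.0, -21.5, 6.4] roll 0.0003
[-16.0, -21.5, 6.4] roll 0.0003
[-16.0, -21.5, 6.4] roll 0.0003
[-16.0, -21.5, 6.4] roll 0.0003
[-16.0, -21.5, 6.4] roll 0.0003
```

Request:
move_arm([
  {"xyz":[-16,-21.5,0],"roll":0.004,"grip":10},
  {"xyz":[-19,-25.8,0],"roll":0,"grip":10},
  {"xyz":[-19,-25.8,5],"roll":0,"grip":10},
  {"xyz":[-19,-25.8,5],"roll":0,"grip":10},
  {"xyz":[-19,-25.8,5],"roll":0,"grip":10},
])

```text
time_s: 37.57
position: [0.5834, -0.0382, 0.2362]
tcp_rot: [[0.739, -0.673, 0.004], [-0.673, -0.739, -0.003], [0.005, -0.001, -1.0]]
force: [-0.6, -0.1, -2.2]
opening: 0.407
grasp_force: 30.0
```

Request:
move_arm([
  {"xyz":[-19,-25.8,5],"roll":0,"grip":10},
  {"xyz":[-19,-25.8,5],"roll":0,"grip":10},
  {"xyz":[-19,-25.8,10],"roll":0,"grip":10},
  {"xyz":[-19,-25.8,15],"roll":0,"grip":10},
  {"xyz":[-15,-20,15],"roll":0,"grip":10},
])

```text
time_s: 37.98
position: [0.5991, 0.1153, 0.1858]
tcp_rot: [[0.74, -0.672, 0.005], [-0.672, -0.74, -0.002], [0.005, -0.002, -1.0]]
force: [-0.2, -0.9, -2.0]
opening: 0.409
grasp_force: 30.0
```

Request:
move_arm([
  {"xyz":[-8,-10,12],"roll":0,"grip":10},
  {"xyz":[0,0,0],"roll":0,"grip":10},
  {"xyz":[0,0,0],"roll":0,"grip":10},
  {"xyz":[0,0,0],"roll":0,"grip":10},
  {"xyz":[0,0,0],"roll":0,"grip":10},
])

```text
time_s: 38.4
position: [0.6003, 0.1237, 0.1747]
tcp_rot: [[0.74, -0.673, 0.005], [-0.673, -0.74, -0.004], [0.006, -0.001, -1.0]]
force: [0.1, 0.5, -1.1]
opening: 0.414
grasp_force: 30.0
```

```bash
python3 j.py; python3 see.py w14 .5975 .1264 .13 -42
python3 - <<'E'
from h import *
# ticks of the held plate: bright low-sat px near column 287 on blue
im=cv2.imread('pics/w14.png'); col=im[140:345,280:296].astype(int); s=col.max(2)-col.min(2)
b=(col[...,0]-col[...,2]>40); print([ (140+i, int(b[i].sum()), int(col[i].mean())) for i in range(10,190) if 0<i and abs(int(b[i].sum())-int(b[i-1].sum()))>3][:40])
E
```

```text
j [1.32, 32.39, 86.79, -0.24, 60.52, 133.7] t 38.4 op 0.414 gf 30.0 yaw -42.27 pos [0.6003 0.1237 0.1747] lean [ 0.0053 -0.0035 -1.    ] F [ 0.1  0.5 -1.1]
{'time_s': 38.4, 'force': [0.103, 0.523, -1.148], 'moment': [-0.016, 0.261, -0.028], 'opening': 0.414, 'grasp_force': 29.999}
from [0.6003 0.1237 0.1747] -42.27 d [ -2.8   2.7 -44.7] turn 0.3 n 2
[-1.9, -0.1, 22.3] roll -0.0023
[-1.9, -0.1, 22.3] roll -0.0023
[(151, 7, 105), (152, 16, 72), (229, 0, 81), (242, 7, 120), (243, 15, 88), (263, 0, 143), (306, 16, 82)]
```

View pics/w14.png

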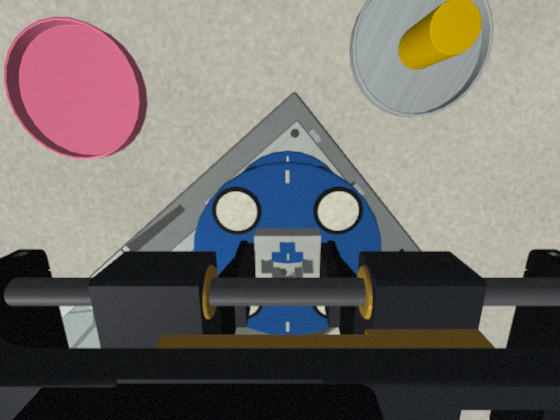

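Request:
move_arm([
  {"xyz":[-3.7,-0.2,0],"roll":-0.004,"grip":10},
  {"xyz":[0,0,15],"roll":0,"grip":10},
  {"xyz":[0,0,17],"roll":0,"grip":10},
  {"xyz":[0,0,14],"roll":0,"grip":10},
  {"xyz":[0,0,0],"roll":0,"grip":10},
])

```text
time_s: 38.87
position: [0.5948, 0.1269, 0.1255]
tcp_rot: [[0.743, -0.669, -0.002], [-0.669, -0.743, -0.003], [0.001, 0.004, -1.0]]
force: [-0.2, -0.1, -1.8]
opening: 0.406
grasp_force: 30.0
```

Request:
move_arm([
  {"xyz":[0,0,3],"roll":0,"grip":10},
  {"xyz":[0,0,3],"roll":0,"grip":10},
  {"xyz":[0,0,3],"roll":0,"grip":10},
  {"xyz":[0,0,3],"roll":0,"grip":10},
  {"xyz":[0,0,0],"roll":0,"grip":10},
])

```text
time_s: 39.28
position: [0.5971, 0.1274, 0.1158]
tcp_rot: [[0.744, -0.668, 0.004], [-0.668, -0.744, -0.003], [0.005, 0.0, -1.0]]
force: [0.1, -1.0, -1.6]
opening: 0.41
grasp_force: 30.0
```

```bash
python3 j.py
python3 - <<'E'
from h import *
plan(.5975,.1264,.117,-42)
E
```

```text
j [1.67, 36.74, 89.63, -0.25, 53.41, 133.73] t 39.2833 op 0.41 gf 30.0 yaw -41.91 pos [0.5971 0.1274 0.1158] lean [ 0.0038 -0.0035 -1.    ] F [ 0.1 -1.  -1.6]
from [0.5971 0.1274 0.1158] -41.91 d [ 0.4 -1.   1.2] turn -0.1 n 1
[0.9, 0.5, -1.2] roll 0.0015
```

Request:
move_arm([
  {"xyz":[0.7,0.4,1],"roll":0,"grip":10},
  {"xyz":[0,0,3],"roll":0,"grip":10},
  {"xyz":[0,0,3],"roll":0,"grip":10},
  {"xyz":[0,0,3],"roll":0,"grip":10},
  {"xyz":[0,0,0],"roll":0,"grip":10},
])

```text
time_s: 39.7
position: [0.597, 0.1269, 0.1049]
tcp_rot: [[0.744, -0.668, 0.003], [-0.668, -0.744, -0.003], [0.004, 0.0, -1.0]]
force: [1.2, 0.3, -1.8]
opening: 0.412
grasp_force: 30.0
```

Request:
move_arm([
  {"xyz":[0,0,3],"roll":0,"grip":10},
  {"xyz":[0,0,3],"roll":0,"grip":10},
  {"xyz":[0,0,3],"roll":0,"grip":10},
  {"xyz":[0,0,3],"roll":0,"grip":10},
  {"xyz":[0,0,0],"roll":0,"grip":10},
])

```text
time_s: 40.12
position: [0.597, 0.1269, 0.0929]
tcp_rot: [[0.744, -0.668, 0.003], [-0.668, -0.744, -0.003], [0.004, 0.0, -1.0]]
force: [-0.6, -1.1, -2.4]
opening: 0.407
grasp_force: 30.0
```

Seating height is TCP ≈ 0.077.

Request:
move_arm([
  {"xyz":[0,0,4],"roll":0,"grip":10},
  {"xyz":[0,0,4],"roll":0,"grip":10},
  {"xyz":[0,0,4],"roll":0,"grip":10},
  {"xyz":[0,0,2],"roll":0,"grip":10},
  {"xyz":[0,0,0],"roll":0,"grip":10},
])

```text
time_s: 40.53
position: [0.5972, 0.1269, 0.0789]
tcp_rot: [[0.744, -0.668, 0.003], [-0.668, -0.744, -0.003], [0.004, 0.0, -1.0]]
force: [-0.3, -1.4, -2.9]
opening: 0.409
grasp_force: 30.0
```

Request:
move_arm([
  {"xyz":[0,0,0.8],"roll":0,"grip":10},
  {"xyz":[0,0,0.5],"roll":0,"grip":10},
  {"xyz":[0,0,0],"roll":0,"grip":10},
])

```text
time_s: 40.78
position: [0.5973, 0.1268, 0.0784]
tcp_rot: [[0.744, -0.668, 0.003], [-0.668, -0.744, -0.003], [0.004, 0.0, -1.0]]
force: [-0.8, -1.2, -2.7]
opening: 0.411
grasp_force: 30.0
```

Request:
move_arm([
  {"xyz":[0,0,0],"roll":0,"grip":75},
  {"xyz":[0,0,0],"roll":0,"grip":75},
  {"xyz":[0,0,0],"roll":0,"grip":75},
  {"xyz":[0,0,0],"roll":0,"grip":75},
  {"xyz":[0,0,0],"roll":0,"grip":75},
])

```text
time_s: 41.2
position: [0.5979, 0.1269, 0.0788]
tcp_rot: [[0.744, -0.668, 0.005], [-0.668, -0.744, -0.003], [0.005, -0.001, -1.0]]
force: [0.1, -1.0, 0.1]
opening: 0.688
grasp_force: 0.0
```

Request:
move_arm([
  {"xyz":[0,0,-10],"roll":0,"grip":75},
  {"xyz":[0,0,-25],"roll":0,"grip":75},
  {"xyz":[0,0,-30],"roll":0,"grip":75},
  {"xyz":[0,0,-30],"roll":0,"grip":75},
  {"xyz":[0,0,-30],"roll":0,"grip":75},
])

```text
time_s: 41.62
position: [0.5968, 0.1272, 0.2054]
tcp_rot: [[0.744, -0.668, 0.004], [-0.668, -0.744, -0.003], [0.005, -0.0, -1.0]]
force: [0.3, 0.7, 0.0]
opening: 0.748
grasp_force: 0.0
```

```bash
python3 stack.py w15; python3 j.py
```

```text
wrist plate z [0.0741 0.075  0.0759] hub z [0.0794 0.0869 0.0878] 4672 472
scene plate z [0.0568 0.0726 0.0744] hub z [0.074  0.0839 0.0868] 501 59
side plate z [0.0576 0.073  0.0759] hub z [0.0756 0.0856 0.1046] 415 60
41.7667 [0.59917282 0.12731135 0.20742706] -41.909671984244
j [1.65, 29.98, 85.34, -0.2, 64.02, 133.64] t 41.7667 op 0.748 gf 0.0 yaw -41.91 pos [0.5992 0.1273 0.2074] lean [ 0.0115 -0.0028 -0.9999] F [-0.7  0.5 -1.1]
```

Run:
```python
from h import *
plan(.437,-.344,.18,-73.5)
import math
st=bot.read_state(); d=np.array([.437,-.344])-np.array(st['position'][:2]); t=math.radians(-73.5); print(d@[math.cos(t),math.sin(t)],d@[math.sin(t),-math.cos(t)])
```

```text
from [0.5992 0.1273 0.2074] -41.91 d [-162.2 -471.3  -27.4] turn -31.6 n 17
[11.4, 27.0, 1.6] roll 0.0324
[12.3, 26.6, 1.6] roll 0.0324
[13.1, 26.2, 1.6] roll 0.0324
[14.0, 25.8, 1.6] roll 0.0324
[14.8, 25.3, 1.6] roll 0.0324
[15.6, 24.8, 1.6] roll 0.0324
[16.4, 24.3, 1.6] roll 0.0324
[17.2, 23.7, 1.6] roll 0.0324
[18.0, 23.2, 1.6] roll 0.0324
[18.7, 22.6, 1.6] roll 0.0324
[19.4, 22.0, 1.6] roll 0.0324
[20.1, 21.3, 1.6] roll 0.0324
[20.8, 20.7, 1.6] roll 0.0324
[21.5, 20.0, 1.6] roll 0.0324
[22.1, 19.3, 1.6] roll 0.0324
[22.7, 18.5, 1.6] roll 0.0324
[23.3, 17.8, 1.6] roll 0.0324
0.4058430532134609 0.28935415107027634
```

Request:
move_arm([
  {"xyz":[13,30.6,0],"roll":0,"grip":75},
  {"xyz":[13,30.6,0],"roll":0,"grip":75},
  {"xyz":[13,30.6,0],"roll":0,"grip":75},
  {"xyz":[13,30.6,0],"roll":0,"grip":75},
  {"xyz":[13,30.6,0],"roll":0,"grip":75},
])

```text
time_s: 42.18
position: [0.5415, -0.031, 0.2028]
tcp_rot: [[0.745, -0.668, 0.001], [-0.668, -0.745, -0.002], [0.002, 0.001, -1.0]]
force: [0.6, -0.9, -0.3]
opening: 0.752
grasp_force: 0.0
```

Request:
move_arm([
  {"xyz":[13,30.6,0],"roll":0,"grip":75},
  {"xyz":[13,30.6,0],"roll":0,"grip":75},
  {"xyz":[13,30.6,0],"roll":0,"grip":75},
  {"xyz":[13,30.6,0],"roll":0,"grip":75},
  {"xyz":[13,30.6,0],"roll":0,"grip":75},
])

```text
time_s: 42.6
position: [0.4877, -0.1883, 0.2032]
tcp_rot: [[0.744, -0.668, 0.002], [-0.668, -0.744, -0.002], [0.002, 0.0, -1.0]]
force: [0.1, -0.1, -0.6]
opening: 0.75
grasp_force: 0.0
```

Request:
move_arm([
  {"xyz":[13,30.6,0],"roll":0,"grip":75},
  {"xyz":[13,30.6,0],"roll":0,"grip":75},
  {"xyz":[13,30.6,0],"roll":0,"grip":75},
  {"xyz":[13,30.6,0],"roll":0,"grip":75},
  {"xyz":[13,30.6,0],"roll":0,"grip":75},
])

```text
time_s: 43.02
position: [0.434, -0.3454, 0.2034]
tcp_rot: [[0.744, -0.668, 0.002], [-0.668, -0.744, -0.001], [0.002, -0.001, -1.0]]
force: [0.7, -0.9, 0.3]
opening: 0.75
grasp_force: 0.0
```

Request:
move_arm([
  {"xyz":[0,0,7],"roll":0.11,"grip":75},
  {"xyz":[0,0,10],"roll":0.11,"grip":75},
  {"xyz":[0,0,10],"roll":0.11,"grip":75},
  {"xyz":[0,0,0],"roll":0.11,"grip":75},
  {"xyz":[0,0,0],"roll":0.11,"grip":75},
])

```text
time_s: 43.43
position: [0.4343, -0.3437, 0.1755]
tcp_rot: [[0.279, -0.96, 0.001], [-0.96, -0.279, 0.0], [-0.0, -0.001, -1.0]]
force: [0.5, -0.7, 0.2]
opening: 0.748
grasp_force: 0.0
```

Request:
move_arm([
  {"xyz":[0,0,0],"roll":0,"grip":75},
  {"xyz":[0,0,0],"roll":0,"grip":75},
  {"xyz":[0,0,0],"roll":0,"grip":75},
])

```text
time_s: 43.68
position: [0.4353, -0.3445, 0.1769]
tcp_rot: [[0.287, -0.958, 0.003], [-0.958, -0.287, -0.002], [0.003, -0.002, -1.0]]
force: [-0.1, 0.3, -0.1]
opening: 0.749
grasp_force: 0.0
```

```bash
python3 tier.py w16; python3 j.py
```

```text
tcp [ 0.4353 -0.3445  0.1769] -73.29 43.6833
px [288. 129.] plate 0.4539 -0.4069 r 0.0553 | hub [ 0.4535 -0.4067] [0.0369 0.0363] ang 16.7 zmed 0.0163
px [ 30. 267.] plate 0.7004 -0.154 r 0.0492 | hub [ 0.6778 -0.1829] [0.0062 0.0116] ang 17.4 zmed 0.0009
px [509. 268.] plate 0.1618 -0.3334 r 0.0741 | hub [ 0.1686 -0.3505] [0.0155 0.0442] ang 81.2 zmed 0.001
j [-49.91, 28.16, 95.05, 0.05, 56.56, 113.38] t 43.7333 op 0.752 gf 0.0 yaw -73.32 pos [ 0.4354 -0.3445  0.1771] lean [ 0.0031 -0.0026 -1.    ] F [-0.1  0.1 -0.2]
```

Request:
move_arm([
  {"xyz":[16.2,0.1,15],"roll":0,"grip":70},
  {"xyz":[16.2,0.1,30],"roll":0,"grip":70},
  {"xyz":[16.2,0.1,30],"roll":0,"grip":70},
  {"xyz":[16.2,0.1,30],"roll":0,"grip":70},
  {"xyz":[0,0,25],"roll":0,"grip":65},
])

```text
time_s: 44.15
position: [0.4553, -0.4111, 0.0461]
tcp_rot: [[0.285, -0.958, 0.006], [-0.958, -0.286, -0.007], [0.009, -0.004, -1.0]]
force: [-0.7, 0.1, 0.7]
opening: 0.678
grasp_force: 0.0
```

Request:
move_arm([
  {"xyz":[0,0,7],"roll":0,"grip":65},
  {"xyz":[0,0,0],"roll":0,"grip":65},
  {"xyz":[0,0,0],"roll":0,"grip":65},
  {"xyz":[0,0,0],"roll":0,"grip":65},
  {"xyz":[0,0,0],"roll":0,"grip":65},
])

```text
time_s: 44.57
position: [0.455, -0.408, 0.0426]
tcp_rot: [[0.286, -0.958, 0.006], [-0.958, -0.286, -0.006], [0.007, -0.004, -1.0]]
force: [0.3, 0.3, -0.4]
opening: 0.648
grasp_force: 0.0
```

Run:
```python
from h import *
plan(.4536,-.4067,.0075,-73.3)
# is the tier still there? (hub seen between the fingers)
im,d,Tc=snap('wrist','w17'); P=cloud('wrist',d,Tc); m=(d>0)&(P[...,2]>.012)&(P[...,2]<.02)&(np.hypot(P[...,0]-.4536,P[...,1]-.4067)<.04); m[285:]=0; print(m.sum(),P[m].mean(0))
```

```text
from [ 0.455  -0.408   0.0426] -73.39 d [ -1.4   1.3 -35.1] turn 0.1 n 2
[-0.8, 0.5, 17.5] roll -0.0008
[-0.8, 0.5, 17.5] roll -0.0008
0 [nan nan nan]<stdin>:4: RuntimeWarning: Mean of empty slice.
  ret = um.true_divide(
```

```bash
python3 tier.py w18
python3 - <<'E'
from h import *
im,d,Tc=snap('wrist'); uv=proj('wrist',[[.4536,-.4067,.016],[.4536,-.4067,.004]],Tc); print(uv); u,v=uv[0].astype(int); P=cloud('wrist',d,Tc)
print(im[v,u-30:u+31:6].tolist()); print(d[v-10:v+11:5,u-30:u+31:10].round(3)); print(P[v,u])
E
```

```text
tcp [ 0.4549 -0.408   0.0425] -73.39 44.6167
px [288. 214.] plate 0.4509 -0.3961 r 0.0667 | hub [ 0.4523 -0.401 ] [0.0494 0.0411] ang 16.8 zmed 0.0157
[[289.35991779 241.80354164]
 [289.30649446 235.41159552]]
[[28, 70, 124], [156, 161, 154], [73, 73, 72], [110, 110, 103], [165, 164, 153], [160, 158, 148], [164, 162, 151], [147, 143, 134], [71, 73, 70], [155, 157, 153], [19, 70, 124]]
[[0.213 0.2   0.217 0.218 0.218 0.201 0.213]
 [0.214 0.2   0.219 0.217 0.218 0.202 0.214]
 [0.214 0.212 0.219 0.219 0.221 0.216 0.217]
 [0.217 0.208 0.219 0.22  0.22  0.208 0.216]
 [0.218 0.206 0.211 0.221 0.21  0.205 0.218]]
[ 0.4523522  -0.40180678  0.00194473]
```

Request:
move_arm([
  {"xyz":[-1.6,0.9,5],"roll":0,"grip":65},
  {"xyz":[0,0,12],"roll":0,"grip":65},
  {"xyz":[0,0,12],"roll":0,"grip":60},
  {"xyz":[0,0,6],"roll":0,"grip":60},
  {"xyz":[0,0,0],"roll":0,"grip":60},
])

```text
time_s: 45.13
position: [0.4524, -0.4057, 0.0046]
tcp_rot: [[0.285, -0.958, 0.002], [-0.958, -0.285, -0.001], [0.002, -0.002, -1.0]]
force: [-0.2, 0.3, -0.2]
opening: 0.605
grasp_force: 0.0
```

Request:
move_arm([
  {"xyz":[0,0,0],"roll":0,"grip":60},
  {"xyz":[0,0,0],"roll":0,"grip":10},
  {"xyz":[0,0,0],"roll":0,"grip":10},
  {"xyz":[0,0,0],"roll":0,"grip":10},
  {"xyz":[0,0,0],"roll":0,"grip":10},
])

```text
time_s: 45.55
position: [0.4528, -0.406, 0.0051]
tcp_rot: [[0.285, -0.958, 0.003], [-0.958, -0.285, -0.003], [0.003, -0.002, -1.0]]
force: [-0.7, 0.1, -1.9]
opening: 0.412
grasp_force: 30.0
```

Request:
move_arm([
  {"xyz":[0,0,0],"roll":0,"grip":10},
  {"xyz":[0,0,0],"roll":0,"grip":10},
  {"xyz":[0,0,0],"roll":0,"grip":10},
])

```text
time_s: 45.8
position: [0.4528, -0.406, 0.0053]
tcp_rot: [[0.285, -0.958, 0.003], [-0.958, -0.285, -0.003], [0.003, -0.002, -1.0]]
force: [0.1, -1.0, -2.0]
opening: 0.408
grasp_force: 30.0
```

```bash
python3 j.py
```

```text
j [-52.43, 46.26, 92.59, 0.08, 40.93, 110.94] t 45.8 op 0.408 gf 30.0 yaw -73.43 pos [ 0.4528 -0.406   0.0053] lean [ 0.0031 -0.0025 -1.    ] F [ 0.1 -1.  -2. ]
```

Request:
move_arm([
  {"xyz":[0,0,-8],"roll":0,"grip":10},
  {"xyz":[0,0,-20],"roll":0,"grip":10},
  {"xyz":[0,0,-30],"roll":0,"grip":10},
  {"xyz":[0,0,-30],"roll":0,"grip":10},
  {"xyz":[0,0,-30],"roll":-0.11,"grip":10},
])

```text
time_s: 46.22
position: [0.4522, -0.4055, 0.125]
tcp_rot: [[0.39, -0.921, 0.003], [-0.921, -0.39, -0.003], [0.004, -0.002, -1.0]]
force: [0.3, -0.7, -1.5]
opening: 0.406
grasp_force: 30.0
```

Request:
move_arm([
  {"xyz":[0,0,-30],"roll":-0.11,"grip":10},
  {"xyz":[0,0,-20],"roll":-0.11,"grip":10},
  {"xyz":[0,0,0],"roll":-0.11,"grip":10},
  {"xyz":[0,0,0],"roll":-0.108,"grip":10},
  {"xyz":[0,0,0],"roll":0,"grip":10},
])

```text
time_s: 46.63
position: [0.4523, -0.4056, 0.1748]
tcp_rot: [[0.744, -0.668, 0.004], [-0.668, -0.744, -0.004], [0.006, 0.0, -1.0]]
force: [-0.7, -0.3, -1.6]
opening: 0.408
grasp_force: 30.0
```

```bash
python3 j.py
python3 - <<'E'
from h import *
plan(.5960,.1280,.175,-42)
E
```

```text
j [-52.44, 31.96, 87.65, 0.06, 60.05, 79.46] t 46.6333 op 0.408 gf 30.0 yaw -41.92 pos [ 0.4523 -0.4056  0.1748] lean [ 0.0043 -0.0041 -1.    ] F [-0.7 -0.3 -1.6]
from [ 0.4523 -0.4056  0.1748] -41.92 d [1.437e+02 5.336e+02 2.000e-01] turn -0.1 n 19
[-13.1, -25.9, -0.0] roll 0.0001
[-13.1, -25.9, -0.0] roll 0.0001
[-13.1, -25.9, -0.0] roll 0.0001
[-13.1, -25.9, -0.0] roll 0.0001
[-13.1, -25.9, -0.0] roll 0.0001
[-13.1, -25.9, -0.0] roll 0.0001
[-13.1, -25.9, -0.0] roll 0.0001
[-13.1, -25.9, -0.0] roll 0.0001
[-13.1, -25.9, -0.0] roll 0.0001
[-13.2, -25.9, -0.0] roll 0.0001
[-13.2, -25.9, -0.0] roll 0.0001
[-13.2, -25.9, -0.0] roll 0.0001
[-13.2, -25.9, -0.0] roll 0.0001
[-13.2, -25.9, -0.0] roll 0.0001
[-13.2, -25.9, -0.0] roll 0.0001
[-13.2, -25.9, -0.0] roll 0.0001
[-13.2, -25.9, -0.0] roll 0.0001
[-13.2, -25.9, -0.0] roll 0.0001
[-13.2, -25.9, -0.0] roll 0.0001
```

Request:
move_arm([
  {"xyz":[-12,-26,0],"roll":0,"grip":10},
  {"xyz":[-16.4,-32.3,0],"roll":0,"grip":10},
  {"xyz":[-16.4,-32.3,0],"roll":0,"grip":10},
  {"xyz":[-16.4,-32.3,0],"roll":0,"grip":10},
  {"xyz":[-16.4,-32.3,0],"roll":0,"grip":10},
])

```text
time_s: 47.05
position: [0.4983, -0.2368, 0.1731]
tcp_rot: [[0.74, -0.673, 0.003], [-0.673, -0.74, -0.003], [0.004, -0.0, -1.0]]
force: [0.2, 0.0, -1.8]
opening: 0.408
grasp_force: 30.0
```

Request:
move_arm([
  {"xyz":[-16.4,-32.3,0],"roll":0,"grip":10},
  {"xyz":[-16.4,-32.3,0],"roll":0,"grip":10},
  {"xyz":[-16.4,-32.3,0],"roll":0,"grip":10},
  {"xyz":[-16.4,-32.3,0],"roll":0,"grip":10},
  {"xyz":[-16.4,-32.3,0],"roll":0,"grip":10},
])

```text
time_s: 47.47
position: [0.5456, -0.0618, 0.1729]
tcp_rot: [[0.741, -0.672, 0.003], [-0.672, -0.741, -0.003], [0.004, 0.0, -1.0]]
force: [0.7, -0.0, -1.7]
opening: 0.406
grasp_force: 30.0
```

Request:
move_arm([
  {"xyz":[-16.4,-32.3,0],"roll":0,"grip":10},
  {"xyz":[-16.4,-32.3,0],"roll":0,"grip":10},
  {"xyz":[-16.4,-32.3,0],"roll":0,"grip":10},
  {"xyz":[-16.4,-32.3,0],"roll":0,"grip":10},
  {"xyz":[-16.4,-32.3,0],"roll":0,"grip":10},
])

```text
time_s: 47.88
position: [0.5928, 0.1131, 0.1724]
tcp_rot: [[0.741, -0.672, 0.003], [-0.672, -0.741, -0.003], [0.004, 0.001, -1.0]]
force: [1.6, -0.0, -1.2]
opening: 0.411
grasp_force: 30.0
```

Request:
move_arm([
  {"xyz":[-7.4,-15,0],"roll":0,"grip":10},
  {"xyz":[0,0,0],"roll":0,"grip":10},
  {"xyz":[0,0,0],"roll":0,"grip":10},
  {"xyz":[0,0,0],"roll":0,"grip":10},
  {"xyz":[0,0,0],"roll":0,"grip":10},
])

```text
time_s: 48.3
position: [0.597, 0.126, 0.1723]
tcp_rot: [[0.741, -0.671, 0.002], [-0.671, -0.741, -0.004], [0.004, 0.001, -1.0]]
force: [0.4, -0.5, -1.7]
opening: 0.41
grasp_force: 30.0
```

```bash
python3 j.py
python3 - <<'E'
from h import *
im,d,Tc=snap('wrist','w19'); a=cv2.cvtColor(cv2.imread('pics/w14.png'),cv2.COLOR_BGR2GRAY); b=cv2.cvtColor(im,cv2.COLOR_RGB2GRAY)
# ticks: bright pixels in column band on the held plate
for n,g in (('w14',a),('w19',b)):
    s=g[150:345,284:292].mean(1); i=np.where(s>130)[0]+150; print(n,i.tolist())
plan(.5960,.1280,.127,-42)
E
```

```text
j [1.54, 32.43, 87.18, -0.24, 60.26, 133.82] t 48.3 op 0.41 gf 30.0 yaw -42.16 pos [0.597  0.126  0.1723] lean [ 0.0023 -0.0035 -1.    ] F [ 0.4 -0.5 -1.7]
w14 [150, 236, 237, 238, 239, 240, 241, 263, 264, 265, 266, 267, 268, 269, 270]
w19 [233, 234, 235, 236, 237, 238, 239, 269, 270, 271, 272, 273]
from [0.5972 0.1259 0.1724] -42.17 d [ -1.2   2.1 -45.4] turn 0.2 n 2
[-1.1, -0.4, 22.7] roll -0.0015
[-1.1, -0.4, 22.7] roll -0.0015
```

Request:
move_arm([
  {"xyz":[-2.2,-0.8,0],"roll":-0.003,"grip":10},
  {"xyz":[0,0,14],"roll":0,"grip":10},
  {"xyz":[0,0,17],"roll":0,"grip":10},
  {"xyz":[0,0,14],"roll":0,"grip":10},
  {"xyz":[0,0,0],"roll":0,"grip":10},
])

```text
time_s: 48.77
position: [0.5942, 0.1283, 0.1247]
tcp_rot: [[0.744, -0.669, -0.003], [-0.669, -0.744, -0.003], [0.0, 0.004, -1.0]]
force: [-1.0, -0.5, -2.1]
opening: 0.414
grasp_force: 30.0
```

Request:
move_arm([
  {"xyz":[0,0,3],"roll":0,"grip":10},
  {"xyz":[0,0,3],"roll":0,"grip":10},
  {"xyz":[0,0,3],"roll":0,"grip":10},
  {"xyz":[0,0,3],"roll":0,"grip":10},
  {"xyz":[0,0,0],"roll":0,"grip":10},
])

```text
time_s: 49.18
position: [0.5968, 0.1288, 0.1154]
tcp_rot: [[0.745, -0.667, 0.004], [-0.667, -0.745, -0.004], [0.005, 0.0, -1.0]]
force: [0.1, -1.8, -2.3]
opening: 0.411
grasp_force: 30.0
```

```bash
python3 j.py
python3 - <<'E'
from h import *
plan(.5960,.1280,.117,-42)
E
```

```text
j [1.82, 36.77, 89.65, -0.28, 53.37, 133.83] t 49.1833 op 0.411 gf 30.0 yaw -41.85 pos [0.5968 0.1288 0.1154] lean [ 0.0038 -0.0038 -1.    ] F [ 0.1 -1.8 -2.3]
from [0.5968 0.1288 0.1154] -41.85 d [-0.8 -0.8  1.6] turn -0.2 n 1
[-0.0, 1.1, -1.6] roll 0.0027
```

Request:
move_arm([
  {"xyz":[0,1,1],"roll":0,"grip":10},
  {"xyz":[0,0,3],"roll":0,"grip":10},
  {"xyz":[0,0,3],"roll":0,"grip":10},
  {"xyz":[0,0,3],"roll":0,"grip":10},
  {"xyz":[0,0,0],"roll":0,"grip":10},
])

```text
time_s: 49.6
position: [0.5954, 0.1285, 0.1045]
tcp_rot: [[0.745, -0.667, 0.002], [-0.667, -0.745, -0.003], [0.003, 0.001, -1.0]]
force: [-1.4, -0.8, -2.2]
opening: 0.407
grasp_force: 30.0
```

Request:
move_arm([
  {"xyz":[0,0,4],"roll":0,"grip":10},
  {"xyz":[0,0,4],"roll":0,"grip":10},
  {"xyz":[0,0,4],"roll":0,"grip":10},
  {"xyz":[0,0,1],"roll":0,"grip":10},
  {"xyz":[0,0,0],"roll":0,"grip":10},
])

```text
time_s: 50.02
position: [0.5956, 0.1284, 0.0916]
tcp_rot: [[0.745, -0.667, 0.002], [-0.667, -0.745, -0.003], [0.004, 0.001, -1.0]]
force: [-1.8, -1.8, -2.5]
opening: 0.41
grasp_force: 30.0
```

Request:
move_arm([
  {"xyz":[0,0,0],"roll":0,"grip":75},
  {"xyz":[0,0,0],"roll":0,"grip":75},
  {"xyz":[0,0,0],"roll":0,"grip":75},
  {"xyz":[0,0,0],"roll":0,"grip":75},
  {"xyz":[0,0,0],"roll":0,"grip":75},
])

```text
time_s: 50.43
position: [0.5968, 0.1287, 0.0929]
tcp_rot: [[0.745, -0.667, 0.005], [-0.667, -0.745, -0.003], [0.006, -0.001, -1.0]]
force: [-0.7, 0.0, 0.3]
opening: 0.692
grasp_force: 0.0
```

Request:
move_arm([
  {"xyz":[0,0,-10],"roll":0,"grip":75},
  {"xyz":[0,0,-25],"roll":0,"grip":75},
  {"xyz":[0,0,-30],"roll":0,"grip":75},
  {"xyz":[0,0,-30],"roll":0,"grip":75},
  {"xyz":[0,0,-30],"roll":0,"grip":75},
])

```text
time_s: 50.85
position: [0.5955, 0.1289, 0.2195]
tcp_rot: [[0.745, -0.667, 0.004], [-0.667, -0.745, -0.003], [0.005, -0.001, -1.0]]
force: [1.2, 0.2, 0.1]
opening: 0.749
grasp_force: 0.0
```

```bash
python3 stack.py w20; python3 j.py
python3 - <<'E'
from h import *
# any blue tier left on the bench, anywhere, in scene/side
for c in ['scene','side']:
    im,d,Tc=snap(c,c+'1'); P=cloud(c,d,Tc); H,S,V=cv2.split(cv2.cvtColor(im,cv2.COLOR_RGB2HSV))
    m=((H>100)&(H<125)&(S>140)&(d>0)&(P[...,2]<.03)&(P[...,2]>-.02)).astype(np.uint8); n,l,s,ce=cv2.connectedComponentsWithStats(m)
    print(c,[(ce[i].round().tolist(),int(s[i,4]),P[l==i].mean(0).round(3).tolist()) for i in range(1,n) if s[i,4]>25])
E
```

```text
wrist plate z [0.09   0.091  0.0919] hub z [0.0945 0.1028 0.1038] 4795 547
scene plate z [0.0574 0.0879 0.0902] hub z [0.0905 0.0994 0.1018] 697 59
side plate z [0.0579 0.0881 0.0915] hub z [0.0909 0.1006 0.1046] 550 49
51.0 [0.59787913 0.12904083 0.22151792] -41.85155806213227
j [1.81, 28.99, 84.64, -0.19, 65.7, 133.74] t 51.0 op 0.751 gf 0.0 yaw -41.85 pos [0.5979 0.129  0.2215] lean [ 0.0118 -0.0027 -0.9999] F [-0.2 -0.2 -0.9]
scene []
side []
```

Request:
move_arm([
  {"xyz":[0,0,0],"roll":-0.12,"grip":75},
  {"xyz":[0,0,0],"roll":-0.12,"grip":75},
  {"xyz":[0,0,0],"roll":-0.12,"grip":75},
  {"xyz":[0,0,0],"roll":-0.12,"grip":75},
  {"xyz":[0,0,0],"roll":-0.12,"grip":75},
])

```text
time_s: 51.52
position: [0.5944, 0.1287, 0.2155]
tcp_rot: [[0.992, -0.124, -0.001], [-0.124, -0.992, -0.003], [-0.0, 0.003, -1.0]]
force: [-0.6, -0.2, -0.1]
opening: 0.752
grasp_force: 0.0
```

Request:
move_arm([
  {"xyz":[0,0,0],"roll":-0.12,"grip":75},
  {"xyz":[0,0,0],"roll":-0.12,"grip":75},
  {"xyz":[0,0,0],"roll":-0.12,"grip":75},
  {"xyz":[0,0,0],"roll":-0.12,"grip":75},
  {"xyz":[0,0,0],"roll":-0.12,"grip":75},
])

```text
time_s: 51.93
position: [0.5943, 0.1288, 0.2154]
tcp_rot: [[0.889, 0.458, -0.001], [0.458, -0.889, -0.003], [-0.002, 0.002, -1.0]]
force: [-0.6, 0.7, -0.3]
opening: 0.753
grasp_force: 0.0
```

Request:
move_arm([
  {"xyz":[0,0,0],"roll":-0.12,"grip":75},
  {"xyz":[0,0,0],"roll":-0.12,"grip":75},
  {"xyz":[0,0,0],"roll":-0.12,"grip":75},
  {"xyz":[0,0,0],"roll":-0.12,"grip":75},
  {"xyz":[0,0,0],"roll":-0.12,"grip":75},
])

```text
time_s: 52.35
position: [0.5943, 0.1287, 0.2154]
tcp_rot: [[0.476, 0.88, -0.001], [0.88, -0.476, -0.003], [-0.003, 0.001, -1.0]]
force: [0.2, 0.5, -0.7]
opening: 0.749
grasp_force: 0.0
```

Request:
move_arm([
  {"xyz":[0,0,0],"roll":-0.12,"grip":75},
  {"xyz":[0,0,0],"roll":-0.12,"grip":75},
  {"xyz":[0,0,0],"roll":-0.12,"grip":75},
  {"xyz":[0,0,0],"roll":-0.12,"grip":75},
  {"xyz":[0,0,0],"roll":-0.12,"grip":75},
])

```text
time_s: 52.77
position: [0.5943, 0.1287, 0.2154]
tcp_rot: [[-0.104, 0.995, -0.001], [0.995, 0.104, -0.003], [-0.003, -0.001, -1.0]]
force: [0.3, 0.6, -0.5]
opening: 0.751
grasp_force: 0.0
```

Request:
move_arm([
  {"xyz":[0,0,0],"roll":-0.12,"grip":75},
  {"xyz":[0,0,0],"roll":-0.12,"grip":75},
  {"xyz":[0,0,0],"roll":-0.12,"grip":75},
  {"xyz":[0,0,0],"roll":-0.12,"grip":75},
  {"xyz":[0,0,0],"roll":-0.12,"grip":75},
])

```text
time_s: 53.18
position: [0.5943, 0.1287, 0.2154]
tcp_rot: [[-0.648, 0.762, -0.001], [0.762, 0.648, -0.003], [-0.002, -0.003, -1.0]]
force: [-0.7, -0.4, 0.4]
opening: 0.75
grasp_force: 0.0
```

Request:
move_arm([
  {"xyz":[0,0,0],"roll":-0.12,"grip":75},
  {"xyz":[0,0,0],"roll":-0.12,"grip":75},
  {"xyz":[0,0,0],"roll":-0.12,"grip":75},
  {"xyz":[0,0,0],"roll":-0.12,"grip":75},
  {"xyz":[0,0,0],"roll":-0.12,"grip":75},
])

```text
time_s: 53.6
position: [0.5943, 0.1288, 0.2154]
tcp_rot: [[-0.965, 0.263, -0.001], [0.263, 0.965, -0.003], [-0.0, -0.003, -1.0]]
force: [-0.4, 0.4, -0.5]
opening: 0.746
grasp_force: 0.0
```

Request:
move_arm([
  {"xyz":[0,0,0],"roll":-0.12,"grip":75},
  {"xyz":[0,0,0],"roll":-0.12,"grip":75},
  {"xyz":[0,0,0],"roll":0,"grip":75},
  {"xyz":[0,0,0],"roll":0,"grip":75},
])

```text
time_s: 53.93
position: [0.5947, 0.1288, 0.2159]
tcp_rot: [[-0.999, 0.035, 0.0], [0.035, 0.999, -0.003], [-0.0, -0.003, -1.0]]
force: [-0.2, -0.0, 0.6]
opening: 0.75
grasp_force: 0.0
```

```bash
python3 j.py; python3 knob.py
python3 - <<'E'
from h import *
plan(.478,.131,.20,178.16)
E
```

```text
j [1.8, 29.37, 84.94, -0.19, 65.68, -86.1] t 53.9333 op 0.75 gf 0.0 yaw 177.97 pos [0.5947 0.1288 0.2159] lean [ 3.0e-04 -3.1e-03 -1.0e+00] F [-0.2 -0.   0.6]
knob px 688 top z [0.08452768 0.08570651 0.08621477] xy ((0.4626942574977875, 0.1308729350566864), (0.023066282272338867, 0.025226879864931107))
[-0.22054091 -0.02902157  0.59823898] 0.7504673460443713 [0.5947255  0.12877132 0.21593947]
from [0.5949 0.1288 0.2162] 177.99 d [-116.9    2.2  -16.2] turn 0.2 n 4
[29.2, -0.5, 4.1] roll -0.0007
[29.2, -0.5, 4.1] roll -0.0007
[29.2, -0.4, 4.1] roll -0.0007
[29.2, -0.4, 4.1] roll -0.0007
```

Request:
move_arm([
  {"xyz":[20,0,0],"roll":0,"grip":75},
  {"xyz":[30,-1,0],"roll":0,"grip":75},
  {"xyz":[30,-1,0],"roll":0,"grip":70},
  {"xyz":[30,-1,0],"roll":0,"grip":65},
  {"xyz":[23,0,0],"roll":0,"grip":60},
])

```text
time_s: 54.4
position: [0.4594, 0.1301, 0.2163]
tcp_rot: [[-0.999, 0.035, 0.0], [0.035, 0.999, -0.003], [-0.0, -0.003, -1.0]]
force: [0.1, 0.1, -0.3]
opening: 0.645
grasp_force: 0.0
```

Request:
move_arm([
  {"xyz":[0,0,20],"roll":0,"grip":60},
  {"xyz":[0,0,30],"roll":0,"grip":60},
  {"xyz":[0,0,20],"roll":0,"grip":60},
  {"xyz":[0,0,0],"roll":0,"grip":60},
  {"xyz":[0,0,0],"roll":0,"grip":60},
])

```text
time_s: 54.82
position: [0.4621, 0.1298, 0.1462]
tcp_rot: [[-0.999, 0.034, 0.0], [0.034, 0.999, -0.003], [-0.001, -0.003, -1.0]]
force: [-0.0, -0.4, -0.1]
opening: 0.598
grasp_force: 0.0
```

Request:
move_arm([
  {"xyz":[0,0,0],"roll":0,"grip":60},
  {"xyz":[0,0,0],"roll":0,"grip":60},
  {"xyz":[0,0,0],"roll":0,"grip":60},
])

```text
time_s: 55.07
position: [0.4639, 0.1299, 0.1481]
tcp_rot: [[-0.999, 0.032, 0.006], [0.032, 0.999, -0.003], [-0.006, -0.003, -1.0]]
force: [1.0, -0.4, 0.7]
opening: 0.602
grasp_force: 0.0
```

```bash
python3 knob.py
python3 - <<'E'
from h import *
plan(.4615,.1305,.056,178.16)
E
```

```text
knob px 795 top z [0.08469029 0.08575606 0.08613687] xy ((0.4610792100429535, 0.13116048276424408), (0.02370680496096611, 0.02264808863401413))
[ 1.04019153 -0.43173625  0.6852147 ] 0.6024537357929522 [0.46389611 0.12992066 0.14811032]
from [0.4637 0.1299 0.148 ] 178.14 d [ -2.2   0.6 -92. ] turn 0.0 n 4
[0.6, 0.1, 23.0] roll -0.0001
```

Request:
move_arm([
  {"xyz":[2,1,15],"roll":0,"grip":60},
  {"xyz":[0,0,30],"roll":0,"grip":60},
  {"xyz":[0,0,30],"roll":0,"grip":60},
  {"xyz":[0,0,17],"roll":0,"grip":60},
  {"xyz":[0,0,0],"roll":0,"grip":60},
])

```text
time_s: 55.53
position: [0.4596, 0.1305, 0.0527]
tcp_rot: [[-0.999, 0.033, -0.002], [0.033, 0.999, -0.003], [0.002, -0.003, -1.0]]
force: [-0.5, 0.5, -0.3]
opening: 0.603
grasp_force: 0.0
```

Request:
move_arm([
  {"xyz":[0,0,0],"roll":0,"grip":60},
  {"xyz":[0,0,0],"roll":0,"grip":0},
  {"xyz":[0,0,0],"roll":0,"grip":0},
  {"xyz":[0,0,0],"roll":0,"grip":0},
  {"xyz":[0,0,0],"roll":0,"grip":0},
])

```text
time_s: 55.95
position: [0.462, 0.1307, 0.056]
tcp_rot: [[-0.999, 0.032, 0.006], [0.032, 0.999, -0.003], [-0.006, -0.003, -1.0]]
force: [-1.0, -0.1, -0.4]
opening: 0.383
grasp_force: 0.0
```

Request:
move_arm([
  {"xyz":[0,0,0],"roll":0,"grip":0},
  {"xyz":[0,0,0],"roll":0,"grip":0},
  {"xyz":[0,0,0],"roll":0,"grip":0},
])

```text
time_s: 56.2
position: [0.4617, 0.1306, 0.0556]
tcp_rot: [[-0.999, 0.032, 0.005], [0.032, 0.999, -0.003], [-0.005, -0.003, -1.0]]
force: [-0.5, -1.2, 6.9]
opening: 0.293
grasp_force: 30.0
```

```bash
python3 j.py
```

```text
j [2.54, 35.87, 110.63, -0.35, 33.24, -85.33] t 56.2 op 0.293 gf 30.0 yaw 178.17 pos [0.4617 0.1306 0.0556] lean [ 0.0049 -0.0031 -1.    ] F [-0.5 -1.2  6.9]
```

Request:
move_arm([
  {"xyz":[0,0,-4],"roll":0,"grip":0},
  {"xyz":[0,0,-4],"roll":0,"grip":0},
  {"xyz":[0,0,-4],"roll":0,"grip":0},
  {"xyz":[0,0,-0.5],"roll":0,"grip":0},
  {"xyz":[0,0,0],"roll":0,"grip":0},
])

```text
time_s: 56.62
position: [0.4616, 0.1306, 0.0674]
tcp_rot: [[-0.999, 0.032, 0.004], [0.032, 0.999, -0.003], [-0.004, -0.003, -1.0]]
force: [3.3, -1.7, -8.0]
opening: 0.289
grasp_force: 30.0
```

Request:
move_arm([
  {"xyz":[0,2,0],"roll":0,"grip":0},
  {"xyz":[0,4,0],"roll":0,"grip":0},
  {"xyz":[0,4,0],"roll":0,"grip":0},
  {"xyz":[0,4,0],"roll":0,"grip":0},
  {"xyz":[0,6,0],"roll":0,"grip":0},
])

```text
time_s: 57.03
position: [0.4622, 0.1508, 0.0672]
tcp_rot: [[-0.999, 0.032, 0.004], [0.032, 0.999, -0.003], [-0.004, -0.003, -1.0]]
force: [3.6, -3.2, -9.2]
opening: 0.289
grasp_force: 30.0
```

Request:
move_arm([
  {"xyz":[0,8,0],"roll":0,"grip":0},
  {"xyz":[0,10,0],"roll":0,"grip":0},
  {"xyz":[0,10,0],"roll":0,"grip":0},
  {"xyz":[0,10,0],"roll":0,"grip":0},
  {"xyz":[0,10,0],"roll":0,"grip":0},
])

```text
time_s: 57.45
position: [0.4638, 0.1993, 0.0672]
tcp_rot: [[-0.999, 0.032, 0.004], [0.032, 0.999, -0.003], [-0.004, -0.003, -1.0]]
force: [4.4, -3.6, -8.0]
opening: 0.291
grasp_force: 30.0
```

Request:
move_arm([
  {"xyz":[0,10,0],"roll":0,"grip":0},
  {"xyz":[0,10,0],"roll":0,"grip":0},
  {"xyz":[0,10,0],"roll":0,"grip":0},
  {"xyz":[0,10,0],"roll":0,"grip":0},
  {"xyz":[0,10,0],"roll":0,"grip":0},
])

```text
time_s: 57.87
position: [0.4654, 0.2492, 0.067]
tcp_rot: [[-0.999, 0.032, 0.004], [0.032, 0.999, -0.004], [-0.005, -0.003, -1.0]]
force: [4.3, -4.4, -7.5]
opening: 0.292
grasp_force: 30.0
```

Request:
move_arm([
  {"xyz":[0,10,0],"roll":0,"grip":0},
  {"xyz":[0,10,0],"roll":0,"grip":0},
  {"xyz":[0,10,0],"roll":0,"grip":0},
  {"xyz":[0,7,0],"roll":0,"grip":0},
  {"xyz":[0,4,0],"roll":0,"grip":0},
])

```text
time_s: 58.28
position: [0.4667, 0.2906, 0.0668]
tcp_rot: [[-1.0, 0.031, 0.005], [0.031, 1.0, -0.003], [-0.005, -0.003, -1.0]]
force: [5.3, -3.8, -8.2]
opening: 0.289
grasp_force: 30.0
```

Request:
move_arm([
  {"xyz":[0,0,0],"roll":0,"grip":0},
  {"xyz":[0,0,0],"roll":0,"grip":0},
  {"xyz":[0,0,0],"roll":0,"grip":0},
])

```text
time_s: 58.53
position: [0.4668, 0.2906, 0.067]
tcp_rot: [[-0.999, 0.032, 0.005], [0.032, 0.999, -0.001], [-0.005, -0.001, -1.0]]
force: [5.4, 2.9, -9.0]
opening: 0.292
grasp_force: 30.0
```

```bash
python3 j.py
```

```text
j [20.36, 37.68, 100.21, -0.26, 41.87, -67.59] t 58.5333 op 0.292 gf 30.0 yaw 178.14 pos [0.4668 0.2906 0.067 ] lean [ 0.005  -0.0013 -1.    ] F [ 5.4  2.9 -9. ]
```

Request:
move_arm([
  {"xyz":[0,-0.3,0],"roll":0,"grip":0},
  {"xyz":[0,0,0],"roll":0,"grip":0},
  {"xyz":[0,0,0],"roll":0,"grip":45},
  {"xyz":[0,0,0],"roll":0,"grip":45},
  {"xyz":[0,0,0],"roll":0,"grip":45},
])

```text
time_s: 58.95
position: [0.4648, 0.2891, 0.0674]
tcp_rot: [[-0.999, 0.032, 0.001], [0.032, 0.999, -0.004], [-0.001, -0.004, -1.0]]
force: [0.2, -0.1, 0.1]
opening: 0.416
grasp_force: 0.0
```

```bash
python3 knob.py
```

```text
knob px 1397 top z [0.08379275 0.08548359 0.08598755] xy ((0.4621308445930481, 0.2889689803123474), (0.05335025116801262, 0.01613043062388897))
[ 0.21193404 -0.13402031  0.0689421 ] 0.41562832126780846 [0.46478454 0.28907974 0.06737015]
```

Request:
move_arm([
  {"xyz":[0,0,0],"roll":0,"grip":75},
  {"xyz":[0,0,0],"roll":0,"grip":75},
  {"xyz":[0,0,-10],"roll":0,"grip":75},
  {"xyz":[0,0,-30],"roll":0,"grip":75},
  {"xyz":[0,0,-30],"roll":0,"grip":75},
])

```text
time_s: 59.42
position: [0.4648, 0.289, 0.1371]
tcp_rot: [[-0.999, 0.032, -0.0], [0.032, 0.999, -0.004], [0.0, -0.004, -1.0]]
force: [0.8, 1.1, 0.6]
opening: 0.716
grasp_force: 0.0
```

Request:
move_arm([
  {"xyz":[0,0,-35],"roll":0,"grip":75},
  {"xyz":[0,0,-40],"roll":0,"grip":75},
  {"xyz":[0,0,-30],"roll":0,"grip":75},
  {"xyz":[0,0,0],"roll":0,"grip":75},
  {"xyz":[0,0,0],"roll":0,"grip":75},
])

```text
time_s: 59.83
position: [0.4666, 0.2903, 0.2448]
tcp_rot: [[-0.999, 0.032, 0.009], [0.032, 0.999, -0.001], [-0.009, -0.001, -1.0]]
force: [0.5, 0.7, -0.5]
opening: 0.747
grasp_force: 0.0
```

Request:
move_arm([
  {"xyz":[0,0,0],"roll":0,"grip":75},
  {"xyz":[0,0,0],"roll":0,"grip":75},
  {"xyz":[0,0,0],"roll":0,"grip":75},
])

```text
time_s: 60.08
position: [0.4645, 0.2894, 0.2403]
tcp_rot: [[-0.999, 0.032, -0.0], [0.032, 0.999, -0.004], [0.0, -0.004, -1.0]]
force: [0.1, -0.2, -0.2]
opening: 0.748
grasp_force: 0.0
```

```bash
python3 knob.py
python3 - <<'E'
from h import *
for c in ['scene','side']:
    im,d,Tc=snap(c,c+'2'); P=cloud(c,d,Tc)
    for l in ['cap_mid','canister','dishes','wrench','tier_a_hub']: print(c,l,spots(l,c,Tc)[:3])
a=cv2.imread('pics/scene2.png')[120:340,60:480]; b=cv2.imread('pics/side2.png')[80:280,190:400]
cv2.imwrite('pics/fin.png',np.vstack([cv2.resize(a,(800,300)),cv2.resize(b,(800,300))])[:600])
cv2.imwrite('pics/fin.png',np.hstack([cv2.resize(cv2.imread('pics/scene2.png')[130:270,240:450],(400,300)),cv2.resize(b,(400,300))]))
E
```

```text
knob px 417 top z [0.08457429 0.08576329 0.08620788] xy ((0.466497004032135, 0.2907421588897705), (0.022790120914578438, 0.023161739110946655))
[ 0.1210363  -0.19370212 -0.16467926] 0.7483571632033292 [0.46453675 0.2893618  0.24027797]
scene cap_mid [(0.91, [0.639, -0.0765, 0.0555])]
scene canister [(0.88, [0.7002, -0.4278, 0.097]), (0.44, [0.6008, 0.2493, 0.0912])]
scene dishes [(0.98, [0.7639, -0.1769, 0.0442])]
scene wrench []
scene tier_a_hub [(0.7, [0.2967, 0.2154, 0.0033]), (0.47, [0.6119, 0.2373, 0.0584])]
side cap_mid [(0.67, [0.5913, 0.2464, 0.0715]), (0.61, [0.6206, -0.0871, 0.0581])]
side canister [(0.69, [0.659, -0.4527, 0.098])]
side dishes [(0.7, [0.7487, -0.1874, 0.0471])]
side wrench [(0.69, [0.2587, -0.3573, 0.0095])]
side tier_a_hub [(0.74, [0.2873, 0.2111, 0.004]), (0.67, [0.5919, 0.2499, 0.0593]), (0.3, [0.4659, 0.2787, 0.0782])]
```

View pics/fin.png

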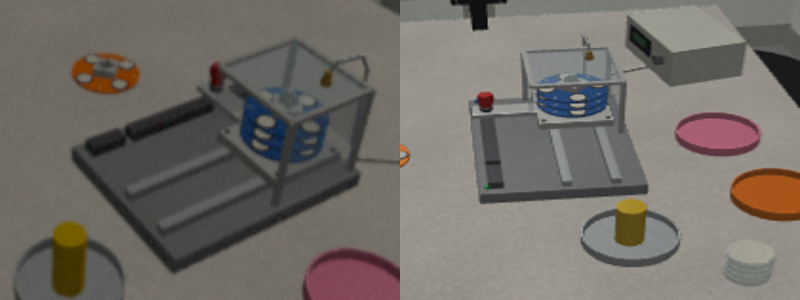

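Both views show three tiers stacked level under the hood, at about (285,125) left and (572,95) right. The knob is home at the purge end, and the cap stands upright in the steel dish. The canister, petri dishes and wrench read where they did at the start.

```bash
python3 -c "
from rig import bot
print(bot.hand_in())"
```

```text
the job is handed in; nothing more can be done
None
```

Job handed in: the three blue tiers found on the bench are seated on the spindle, the yellow cap stands in the steel dish, the carriage is back under the hood with the plunger home in the purge notch, and the canister, petri dishes and wrench were left alone.

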